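# Clamp a rough crystal in the desk clamp

### The job

Take the block-shaped crystal off the papers and set it down, without dropping it, upright on the wooden rest between the clamp's jaws, centred and with its two broad faces towards the jaws. Then pump the clamp's trigger, squeezing it towards the handle and letting it spring right back each time, until the jaw grips the crystal firmly, but stop there: squeezing on hard would crack it. Finally let go of everything; leave the other two stones where they are.

Things in the scene. Friction and masses are not known exactly. Their poses are not given: they have to be found in the camera images.
- clamp: One-hand quick clamp on a dark wooden board (260 x 75 x 12 mm) fixed to the desk. Origin: on the desk, under the middle between handle and trigger. x: level, from the handle to the jaws; y across; z up. Handle post x -28 to -14 mm, 24 mm wide, top z 150. Housing x -36 to 40, top z 75. A low steel bar comes out behind as the jaw closes.
- rest_top (a point): Point on top of the wooden rest, 55 mm above the desk, on the clamp's centre line, clamp x = 108 mm, midway between the wide-open jaws. The rest is two strips, clamp x 76 to 158 mm, y -25 to 25 mm, with the bar low between them.
- handle_grip (a point): Middle of the handle post's back face, 132 mm above the desk (clamp x = -28 mm). The handle does not move.
- trigger_grip (a point): Middle of the trigger post's front face, 132 mm above the desk; post 10 mm thick, 22 mm wide, top at 145 mm. Let go: clamp x = 24 mm (52 mm from handle_grip); squeezed home: 6 mm (34 mm). Only the trigger moves, so two fingers closing about one centre are best centred at the closed span's middle, clamp x = -11 mm, opened to about 75 mm.
- trigger (a joint): Trigger angle, rad: 0 let go (sprung), 0.145 squeezed home. It drives the jaw by a ratchet: a full squeeze draws it in about 3 mm (2 to 6). Pushed at trigger_grip it takes less than 9 N while the jaw runs free and then goes home; against the crystal it stiffens: stalled short of home by a push of 11 to 14 N, the crystal is held firmly; from about 25 N it is overloaded.
- jaw (a joint): Sliding jaw (30 mm wide, top at 102 mm), m: the gap between the jaw faces is 64 mm minus this value (0 to 0.05; starts at 0.010 to 0.022). It closes towards the fixed jaw; 13 N of friction holds it where it is drawn; the trigger cannot open it.
- jaw_pad: Rubber pressure face of the sliding jaw, 8 x 30 x 44 mm, origin at its centre, 78 mm above the desk, its gripping face 4 mm from the origin towards the fixed jaw. It yields 1 mm per 40 N.
- crystal: The crystal to clamp: dull yellow-grey block standing upright, 32 mm thick (its x), 44 mm wide (its y), straight sides 52 mm high, smaller stepped crown to 60 mm; 0.17 to 0.34 kg. Origin: centre of its underside, z up. Broad faces look along its x; the narrow faces are 44 mm apart. It stands on one of three places on the papers.
- nodule: Bystander of the same stone: low round nodule, 54 mm across, 41 mm high; origin under its centre.
- point: Bystander of the same stone: slim six-sided pointed crystal, 32 mm across, 85 mm high, standing; origin under its centre.
- fixed_jaw (a point): Centre of the fixed jaw's gripping face, clamp x = 76 mm, 78 mm above the desk. The jaw is 30 mm wide, 18 mm thick, top at 100 mm.

How it is judged:
By the outcome, as a careful person would: the job done as asked, in the order asked, and still so for the second after the job is handed in, with the robot touching nothing.
It also fails if it takes over 72 s, if anything falls off the work surface, if the arm or the gripper's body presses on something with over 40 N, if the wrist force passes 120 N, or if a joint passes its speed limit or range.

### The arm

A 6-joint arm with a two-finger parallel gripper is mounted at the origin on the work surface. World frame = base frame: x ahead of the robot, y to its left, z up, the work surface at z = 0. Lengths are in m, angles in rad, forces in N, time in s.
With the tool pointing down it reaches from about 0.35 to 0.975 m from the base axis. Payload 7.1 kg.
Tool frame: the origin (TCP) lies on the centre line of the jaws, within the pads' length; the fingertips stand tcp_to_tips ahead of it and the grasp point (between the pads) lies 6 mm ahead of it (tcp_to_tips is the distance from the TCP to the fingertips, in m); y points along the fingers, x is the direction in which the jaws open and shut, and the axes are right-handed (so a half turn about y gives the same grasp; the last joint's range is limited). The gripper opens to 88 mm and grips with 3 to 60 N. Pads are 20 mm wide; open, the fingers measure 115 mm over their backs; the gripper's body (75 mm by 178 mm) begins 61 mm behind the grasp point.
Start: joints at [1.185, 0.423, 1.63, -0, 1.089, -0.019], TCP at [0.224, 0.583, 0.212] pointing down, gripper open.
Joint ranges: [-3, 3], [-0.9, 2.11], [0.09, 2.58], [-1.31, 4.45], [0.11, 2.69], [-2.54, 2.54]. Speed limits (rad/s): [2.39, 2.39, 3.01, 3.14, 3.14, 3.14].

### API

Orientations are given as a unit quaternion [x, y, z, w].
In Python, from bench import * gives the robot as it stands.
- The arm moves only by the tool drive_tool, never from a script. Its argument "rows" is one flat list of numbers, 7 for each row, row after row: the shift along the world's x, y, z in cm, then the turn, a rotation vector about the world's x, y, z in degrees, then the finger opening in cm, from 0 to 8.78. In form: [tx, ty, tz, rx, ry, rz, jaw, tx, ty, tz, rx, ry, rz, jaw, ...]. A call has 1 to 12 rows; each row shifts and turns the commanded pose from where the row before left it; what a row does not reach is not made up. A row lasts 1/12 s, in which the tool goes at most 41.7 mm and 7.16 degrees, less where a joint would pass 70% of its speed; a pose out of reach is approached as far as the arm can. A call with a gripper value outside its range is refused whole. The fingers move at their own pace and stop on an object; "squeeze" is the grip in N (left out, the last holds). Time passes only in rows, so rows that do not move let the fingers close. It gives the time, the measured TCP pose, the force and the opening at its end, in the units of the state.
- read_state(): the state, without advancing time (a new reading comes with each control period).
- grab_frame(name): name is "side" or "top"; returns the picture (400x640x3 uint8, red, green, blue); there is no depth.
- camera_params(name): a dict with "fovy" (degrees; the focal length in pixels is half the picture's height over the tangent of half this angle, whatever the lens; pixels are square), "cx", "cy" (the principal point, pixels), "extrinsics" (4x4, takes a point from world to camera coordinates). Camera axes: x right, y down, z forward; pixel columns grow to the right and rows downward; lengths in m; the calibration is good to about 2 mm. A picture is of the moment at which its call begins. camera_params takes no time and is no camera call.
- hand_in(): hands the job in, once; it reports no verdict.
The state is a dict: "time": time; "joints": joint angles; "joint_vel": joint speeds; "joint_efforts": joint torques, N m; "position": TCP position; "ee_rot": TCP orientation; "contact_force": force on the tool from outside, world axes, zero at the start; "wrist_torque": the same for the moment, N m; "opening": finger opening in m.
Only numpy, scipy, OpenCV 4.12 (cv2) and the standard library are available. Lean on these libraries where they do the work, as an engineer would, in place of code of your own. Each camera call takes 0.05 s, during which the arm holds its last target.

## Working session

There is one attempt and no reset: what is moved stays moved. The work goes in short steps, Python scripts to look and compute and a tool call to move; the robot and the scene stay as the last step left them, time stands still between calls to the robot, and variables do not carry over. Pictures are saved under pics/ and viewed, and the job is handed in when it is done.

Besides the shell and the picture viewer there is one more tool, called after "Request:" in YAML: its name, and indented under it one key for each argument. drive_tool: Moves the arm, as the interface text tells. Its arguments: {"type":"object","properties":{"rows":{"type":"array"},"squeeze":{"type":"number"}},"required":["rows"]}

```bash
ls; mkdir -p pics
python3 - <<'E'
from bench import *
import cv2
s=read_state();print(s)
for n in("side","top"):
    f=grab_frame(n);cv2.imwrite(f"pics/{n}0.png",f[:,:,::-1]);print(n,camera_params(n))
E
```

```text
pics
{'time': 0.0, 'joints': array([ 1.18500986e+00,  4.23847971e-01,  1.63067791e+00,  4.32218100e-06,
        1.08859398e+00, -1.89997375e-02]), 'joint_vel': array([-7.71686540e-04, -2.15018917e-03,  1.72528835e-03, -1.12638770e-03,
        1.07928582e-06,  7.71131197e-04]), 'joint_efforts': array([-4.79988594e-03, -5.44618177e+01, -2.73660511e+01,  6.39258418e-02,
        2.30316137e-02, -1.17511827e-04]), 'position': array([0.22389747, 0.5829123 , 0.211602  ]), 'ee_rot': array([ 0.58309516,  0.39997952, -0.40088252, -0.5825029 ]), 'contact_force': array([ 0.63217479,  0.19966908, -0.42882163]), 'wrist_torque': array([-0.04572484, -0.00414167, -0.01718824]), 'opening': 0.08793831653323325}
side {'fovy': 55.56295887203666, 'cx': 315.393537847714, 'cy': 200.16907268848414, 'extrinsics': array([[ 0.73475264, -0.67797631,  0.02206093, -0.30117153],
       [-0.43516184, -0.49605326, -0.75137563,  0.35343292],
       [ 0.52035827,  0.54247515, -0.65950586,  0.57057068],
       [ 0.        ,  0.        ,  0.        ,  1.        ]])}
top {'fovy': 49.04565631302796, 'cx': 320.08307121168787, 'cy': 195.89339181391023, 'extrinsics': array([[ 0.07670486, -0.99703532,  0.00607801,  0.03689987],
       [-0.97523983, -0.07629345, -0.20757308,  0.50892209],
       [ 0.20742141,  0.00999435, -0.97820063,  0.87936025],
       [ 0.        ,  0.        ,  0.        ,  1.        ]])}
```

View pics/side0.png

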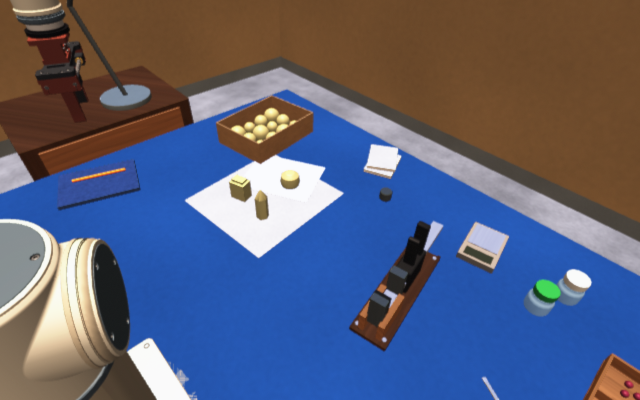

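View pics/top0.png

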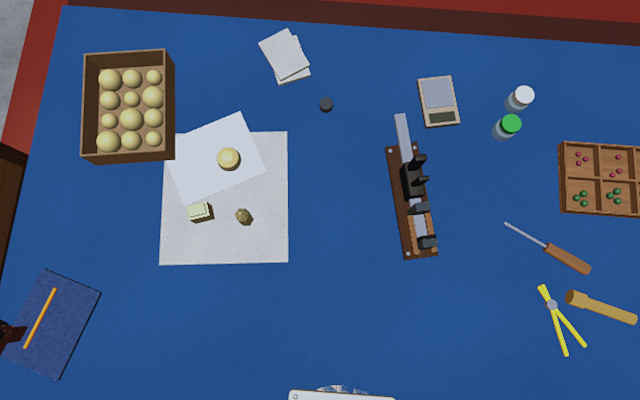

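```bash
python3 -c "import bench;print([k for k in dir(bench) if k[0]!='_'])
print(getattr(bench,'tcp_to_tips',None))"
```

```text
['Unreachable', 'camera_params', 'grab_frame', 'hand_in', 'read_state', 'tcp_to_tips']
0.025
```

Run:
```python
import cv2
a=cv2.imread("pics/top0.png");b=cv2.imread("pics/side0.png")
cv2.imwrite("pics/z1.png",cv2.resize(a[100:270,370:450],None,fx=3.5,fy=3.5,interpolation=cv2.INTER_CUBIC))
cv2.imwrite("pics/z2.png",cv2.resize(a[190:240,170:270],None,fx=8,fy=8,interpolation=cv2.INTER_CUBIC))
cv2.imwrite("pics/z3.png",cv2.resize(b[210:350,340:460],None,fx=4,fy=4,interpolation=cv2.INTER_CUBIC))
cv2.imwrite("pics/z4.png",cv2.resize(b[160:230,215:315],None,fx=8,fy=8,interpolation=cv2.INTER_CUBIC))
```

```text
(no output)
```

View pics/z1.png

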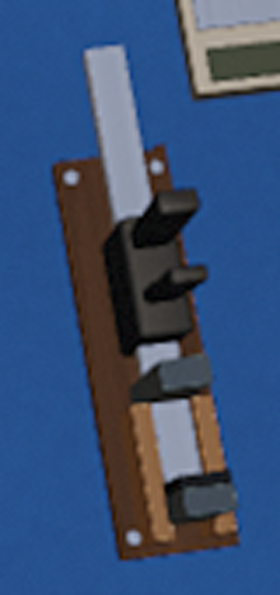

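View pics/z2.png

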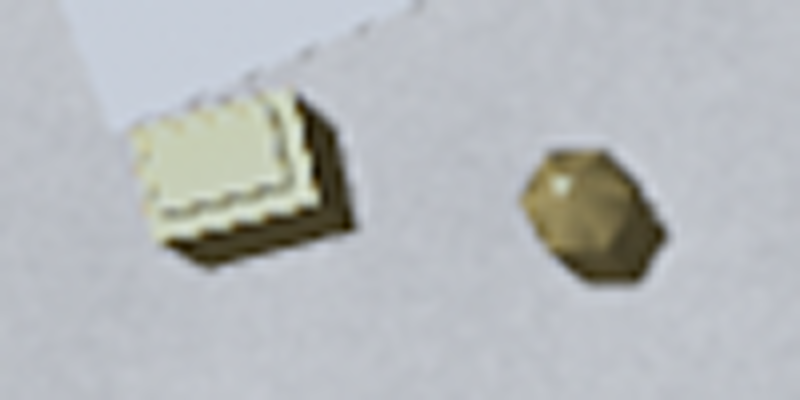

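View pics/z3.png

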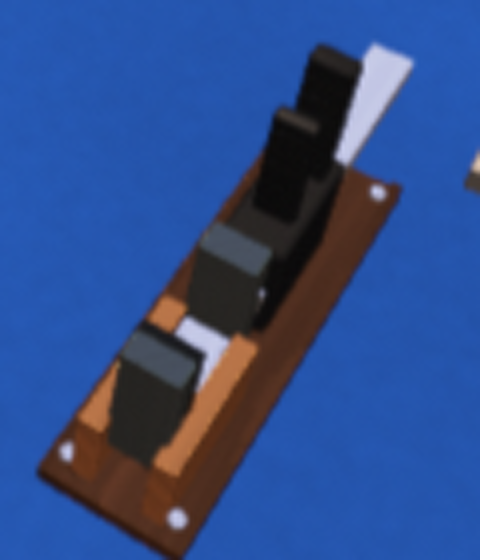

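View pics/z4.png

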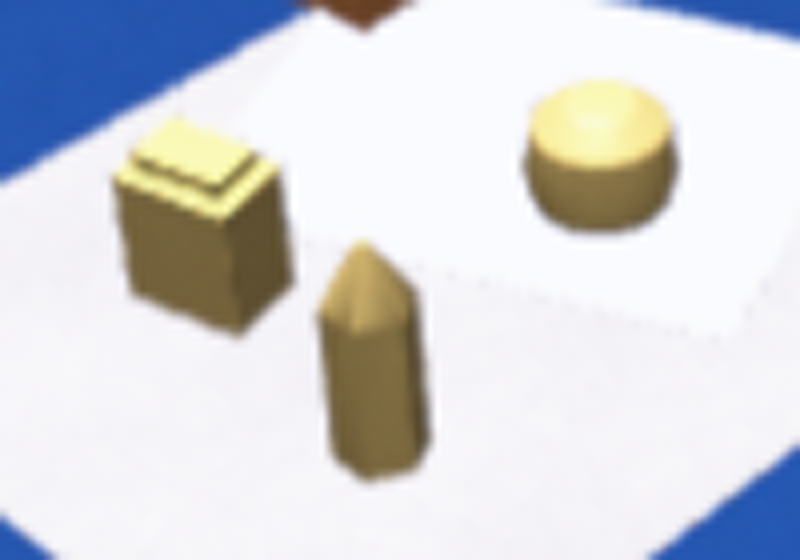

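Run:
```python
import cv2,numpy as np
a=cv2.imread("pics/top0.png");b=cv2.imread("pics/side0.png")
def z(n,im,x0,y0,x1,y1,f):
    c=im[y0:y1,x0:x1].astype(float)/255
    c=(255*np.clip(c,0,1)**0.5).astype(np.uint8)
    c=cv2.resize(c,None,fx=f,fy=f,interpolation=cv2.INTER_CUBIC)
    for x in range(x0,x1,5):
        cv2.line(c,((x-x0)*f,0),((x-x0)*f,6 if x%10 else 14),(255,255,255),1)
        if x%10==0: cv2.putText(c,str(x),((x-x0)*f,24),0,.35,(255,255,255),1)
    for y in range(y0,y1,5):
        cv2.line(c,(0,(y-y0)*f),(6 if y%10 else 14,(y-y0)*f),(255,255,255),1)
        if y%10==0: cv2.putText(c,str(y),(16,(y-y0)*f+4),0,.35,(255,255,255),1)
    print(c.shape);cv2.imwrite(n,c)
z("pics/c1.png",a,380,145,445,205,10)
z("pics/c2.png",a,395,195,445,265,8)
z("pics/c3.png",b,370,215,450,275,10)
z("pics/c4.png",b,345,260,415,350,6)
```

```text
(600, 650, 3)
(560, 400, 3)
(600, 800, 3)
(540, 420, 3)
```

View pics/c1.png

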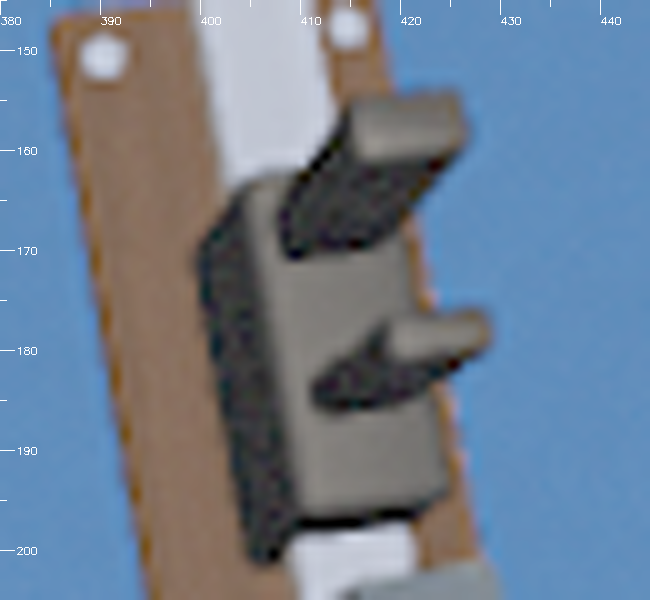

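View pics/c2.png

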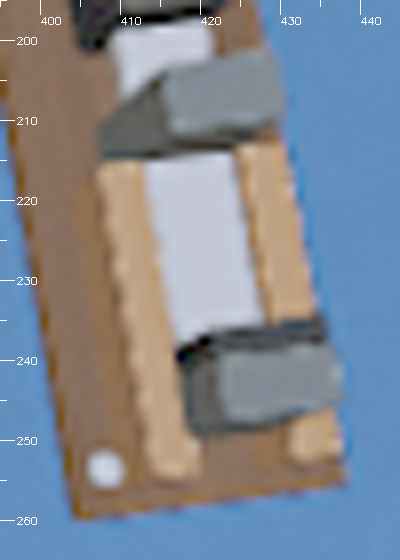

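View pics/c3.png

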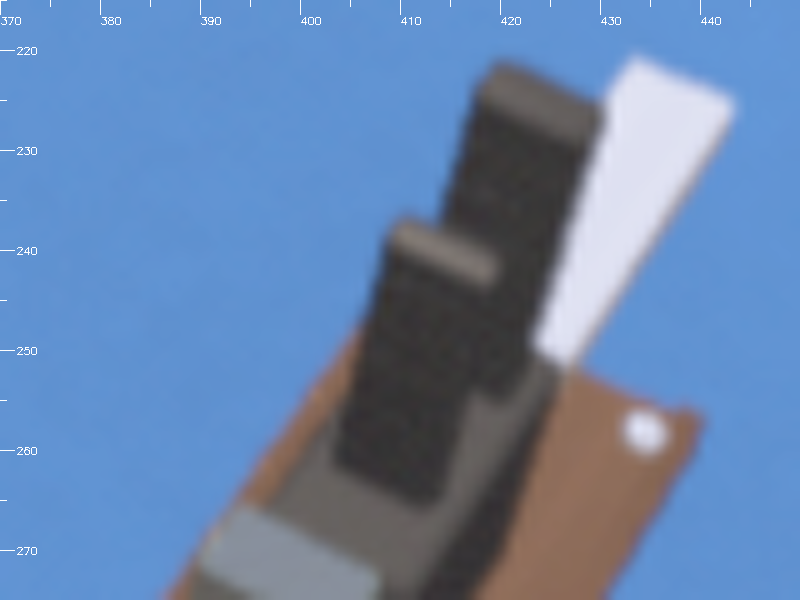

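View pics/c4.png

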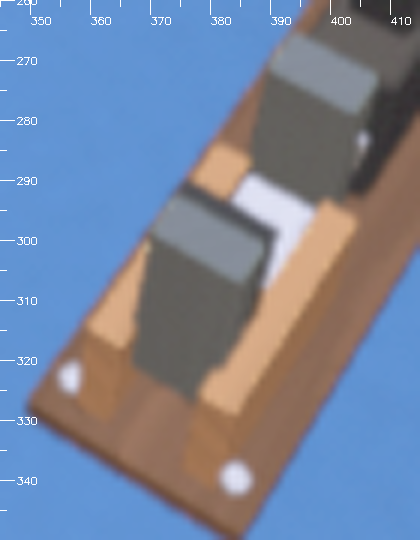

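```bash
cat > h.py <<'E'
from bench import *
import numpy as np
from scipy.optimize import least_squares
def cast(n,uv,z,off=0.0):
    p=camera_params(n);f=200/np.tan(np.radians(p['fovy'])/2)
    E=p['extrinsics'];R=E[:3,:3];t=E[:3,3];c=-R.T@t
    uv=np.atleast_2d(uv)+off
    d=np.c_[(uv[:,0]-p['cx'])/f,(uv[:,1]-p['cy'])/f,np.ones(len(uv))]@R
    return c+d*((z-c[2])/d[:,2])[:,None]
def proj(n,X):
    p=camera_params(n);f=200/np.tan(np.radians(p['fovy'])/2)
    E=p['extrinsics'];q=np.atleast_2d(X)@E[:3,:3].T+E[:3,3]
    return np.c_[p['cx']+f*q[:,0]/q[:,2],p['cy']+f*q[:,1]/q[:,2]]
def rigid(A,B): # A local 2D -> B world 2D
    a=A-A.mean(0);b=B-B.mean(0)
    th=np.arctan2((a[:,0]*b[:,1]-a[:,1]*b[:,0]).sum(),(a*b).sum())
    R=np.array([[np.cos(th),-np.sin(th)],[np.sin(th),np.cos(th)]])
    t=B.mean(0)-R@A.mean(0)
    return th,t,B-(A@R.T+t)
E
cat > clampfit.py <<'E'
from h import *
P=[('top',.15,[(-28,-12,415,154.5),(-28,12,425.5,153.5),(-14,12,426.5,159.5),(-14,-12,416,161)]),
('top',.145,[(14,-11,418.5,177),(14,11,428.5,176),(24,11,429,179.5),(24,-11,419,181.5)]),
('top',.1,[(58,-15,416,203.5),(58,15,428.5,201.5),(76,15,429.5,210.5),(76,-15,414.5,213)]),
('top',.055,[(158,-25,413.5,254.5),(158,25,436.5,252)]),
('side',.15,[(-28,-12,419.5,221),(-28,12,430,225.5),(-14,12,428,229),(-14,-12,417,224.5)]),
('side',.145,[(14,-11,409.5,236.5),(14,11,419.5,241),(24,11,418.5,243.5),(24,-11,407.5,239)]),
('side',.1,[(58,-15,394,265.5),(58,15,407.5,272),(76,15,403.5,278.5),(76,-15,390,271.5)]),
('side',.055,[(158,-25,359,315),(158,25,382.5,329),(76,25,403,297)])]
for sel in(('top',),('side',),('top','side')):
    A=[];B=[]
    for n,z,l in P:
        if n in sel:
            l=np.array(l,float);A+=list(l[:,:2]/1e3);B+=list(cast(n,l[:,2:],z)[:,:2])
    A=np.array(A);B=np.array(B)
    th,t,r=rigid(A,B);print(sel,np.degrees(th),t)
    if len(sel)==2:
        R=np.array([[np.cos(th),-np.sin(th)],[np.sin(th),np.cos(th)]])
        print(np.round(np.c_[A,r@R]*1e3,1))
inv=lambda X:(X[:,:2]-t)@R*1e3
print('pad',inv(cast('side',[(376,290),(391,298.5)],.1)),inv(cast('top',[(415.5,238.5),(434,235)],.1)))
print('padback/jaw top',inv(cast('side',[(373,292),(388,300.5),(384.5,307),(369,298.5)],.102)),inv(cast('top',[(422,240.5),(436,238),(437,245.5),(421.5,248)],.102)))
print('board',inv(cast('top',[(384.8,147),(418,141),(437,255.5),(403.5,260)],.012)))
E
python3 clampfit.py
```

```text
('top',) -168.6352784794736 [ 0.55425171 -0.117919  ]
('side',) -168.18034556995573 [ 0.55519264 -0.11782074]
('top', 'side') -168.39486713345494 [ 0.55474205 -0.11786828]
[[-28.  -12.   -0.3   2. ]
 [-28.   12.    0.3  -1.3]
 [-14.   12.   -1.5  -1.5]
 [-14.  -12.   -1.1   1.7]
 [ 14.  -11.    2.    1.4]
 [ 14.   11.    2.4  -1. ]
 [ 24.   11.   -0.6  -1.3]
 [ 24.  -11.    0.9   0.8]
 [ 58.  -15.    1.5   3. ]
 [ 58.   15.    0.5  -1.2]
 [ 76.   15.    0.9  -2.5]
 [ 76.  -15.    2.2  -3.3]
 [158.  -25.   -0.6   0.9]
 [158.   25.    0.3  -0.9]
 [-28.  -12.    1.    1.4]
 [-28.   12.    0.3  -1.8]
 [-14.   12.   -2.7  -1.1]
 [-14.  -12.   -1.4   1.5]
 [ 14.  -11.    2.6   1.2]
 [ 14.   11.    1.9  -1.4]
 [ 24.   11.   -1.3  -0.3]
 [ 24.  -11.    0.5   1. ]
 [ 58.  -15.   -0.8   2.2]
 [ 58.   15.   -2.   -1.2]
 [ 76.   15.   -2.4  -0.6]
 [ 76.  -15.   -1.9   2.7]
 [158.  -25.   -0.4   2.2]
 [158.   25.   -1.   -1.3]
 [ 76.   25.    0.8  -1.5]]
pad [[124.69048542 -13.2825215 ]
 [124.67057643  15.68789508]] [[128.9730547  -24.99745213]
 [126.69709641  12.65579134]]
padback/jaw top [[132.81317177 -14.95620928]
 [132.66801194  13.8092203 ]
 [147.44190325  14.99316029]
 [148.36756681 -13.9904928 ]] [[134.64448237 -13.39631401]
 [133.22645847  14.95903066]
 [148.05484919  14.25278367]
 [149.07845002 -16.93310765]]
board [[-93.24624152 -38.11173474]
 [-98.06604231  39.56971298]
 [163.77459395  35.80095749]
 [164.23011771 -37.82545648]]
```

Run:
```python
import cv2,numpy as np
a=cv2.imread("pics/top0.png");b=cv2.imread("pics/side0.png")
def z(n,im,x0,y0,x1,y1,f):
    c=im[y0:y1,x0:x1].astype(float)/255
    c=(255*np.clip(c,0,1)**0.8).astype(np.uint8)
    c=cv2.resize(c,None,fx=f,fy=f,interpolation=cv2.INTER_CUBIC)
    for x in range(x0,x1,5):
        cv2.line(c,((x-x0)*f,0),((x-x0)*f,6 if x%10 else 14),(0,0,255),1)
        if x%5==0: cv2.putText(c,str(x),((x-x0)*f,24),0,.35,(0,0,255),1)
    for y in range(y0,y1,5):
        cv2.line(c,(0,(y-y0)*f),(6 if y%10 else 14,(y-y0)*f),(0,0,255),1)
        if y%5==0: cv2.putText(c,str(y),(16,(y-y0)*f+4),0,.35,(0,0,255),1)
    cv2.imwrite(n,c)
z("pics/d1.png",a,180,195,220,230,16)
z("pics/d2.png",b,222,168,262,208,14)
```

```text
(no output)
```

View pics/d1.png

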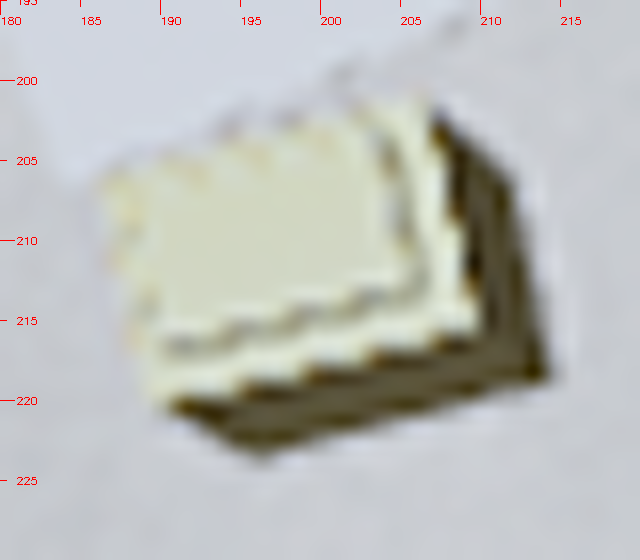

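View pics/d2.png

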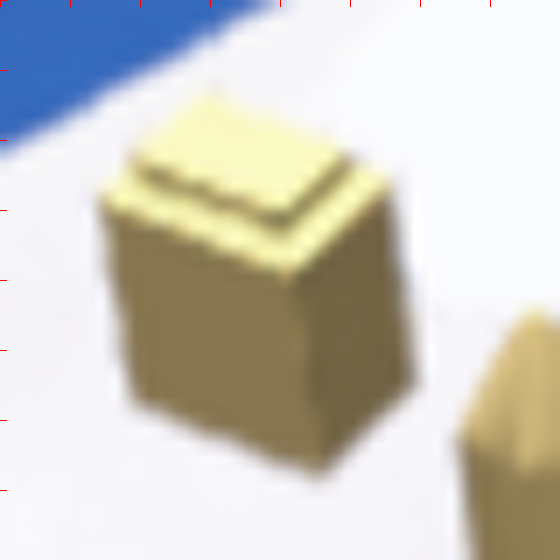

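```bash
cat > cry.py <<'E'
from h import *
L=np.array([(16,-22),(16,22),(-16,22)])/1e3
S={'top':[(.052,[(189.7,220),(209.5,216),(207,201.5)]),(0,[(196,223.5),(213.8,218.7),(211.8,206.5)])],
'side':[(.052,[(229.1,182.1),(242.9,187.6),(249.9,180.9)]),(0,[(231.4,196.6),(244.9,202.1),(251.6,195.3)])]}
A=[];B=[]
for n in S:
    a=[];b=[]
    for z,l in S[n]:
        a+=list(L);b+=list(cast(n,l,z)[:,:2])
    th,t,r=rigid(np.array(a),np.array(b));print(n,np.degrees(th),t,np.round(r*1e3,1).tolist());A+=a;B+=b
th,t,r=rigid(np.array(A),np.array(B));print('both',np.degrees(th),t)
s=read_state();q=s['ee_rot']
from scipy.spatial.transform import Rotation as Ro
M=Ro.from_quat(q).as_matrix();print(M.round(4),s['position'])
print('tool x azimuth',np.degrees(np.arctan2(M[1,0],M[0,0])))
E
python3 cry.py
```

```text
top -162.40633915083677 [0.4528183  0.33124365] [[0.9, -2.0], [-0.7, -0.3], [-0.7, -0.7], [1.0, -1.1], [1.5, 2.9], [-1.9, 1.2]]
side -161.21598566266448 [0.45538363 0.33220227] [[-0.1, -3.0], [-0.8, -1.9], [-2.8, -1.7], [2.1, 1.5], [1.8, 2.4], [-0.1, 2.7]]
both -161.8061702749012 [0.45410036 0.33172367]
[[ 3.586e-01 -5.000e-04 -9.335e-01]
 [ 9.335e-01 -1.300e-03  3.586e-01]
 [-1.400e-03 -1.000e+00 -0.000e+00]] [0.22394034 0.58295932 0.21167241]
tool x azimuth 68.98511478809239
```

Request:
drive_tool:
  rows: [2.3,-2.5,0,0,0,3.92,7,2.3,-2.5,0,0,0,3.92,7,2.3,-2.5,0,0,0,3.92,7,2.3,-2.5,0,0,0,3.92,7,2.3,-2.5,0,0,0,3.92,7,2.3,-2.5,0,0,0,3.92,7,2.3,-2.5,0,0,0,3.92,7,2.3,-2.5,0,0,0,3.92,7,2.3,-2.5,-2,0,0,3.92,7,2.3,-2.5,-2,0,0,3.92,7,0,0,-2,0,0,0,7,0,0,0,0,0,0,7]

```text
time: 1.1
position: [0.453, 0.3304, 0.1487]
ee_rot: [-0.415, -0.57, 0.574, 0.416]
contact_force: [-0.5, -1.1, 0.3]
opening: 0.07
```

```bash
cat > look.py <<'E'
from h import *
import cv2,sys
from scipy.spatial.transform import Rotation as Ro
def show(tag,boxes):
    for n,(x0,y0,x1,y1,f) in boxes.items():
        im=grab_frame(n)[:,:,::-1].copy();cv2.imwrite(f"pics/{tag}_{n}_raw.png",im)
        c=im[y0:y1,x0:x1].astype(float)/255
        c=(255*c**0.6).astype(np.uint8)
        c=cv2.resize(c,None,fx=f,fy=f,interpolation=cv2.INTER_CUBIC)
        for x in range(x0,x1,10):
            cv2.line(c,((x-x0)*f,0),((x-x0)*f,8),(0,0,255),1);cv2.putText(c,str(x),((x-x0)*f,20),0,.35,(0,0,255),1)
        for y in range(y0,y1,10):
            cv2.line(c,(0,(y-y0)*f),(8,(y-y0)*f),(0,0,255),1);cv2.putText(c,str(y),(10,(y-y0)*f+4),0,.35,(0,0,255),1)
        cv2.imwrite(f"pics/{tag}_{n}.png",c)
def st():
    s=read_state();M=Ro.from_quat(s['ee_rot']).as_matrix()
    print('t%.2f'%s['time'],s['position'].round(4),'az %.2f'%np.degrees(np.arctan2(M[1,0],M[0,0])),'ydir',M[:,1].round(3),'F',s['contact_force'].round(2),'open %.4f'%s['opening'],'j',s['joints'].round(2))
    return s
E
python3 -c "
from look import *
st();show('a',{'side':(190,90,330,230,4),'top':(150,150,290,270,5)})"
```

```text
t1.10 [0.453  0.3304 0.1487] az 108.00 ydir [-0.005 -0.004 -1.   ] F [-0.49 -1.07  0.29] open 0.0700 j [ 0.61  0.42  1.82  0.    0.92 -1.28]
```

View pics/a_side.png

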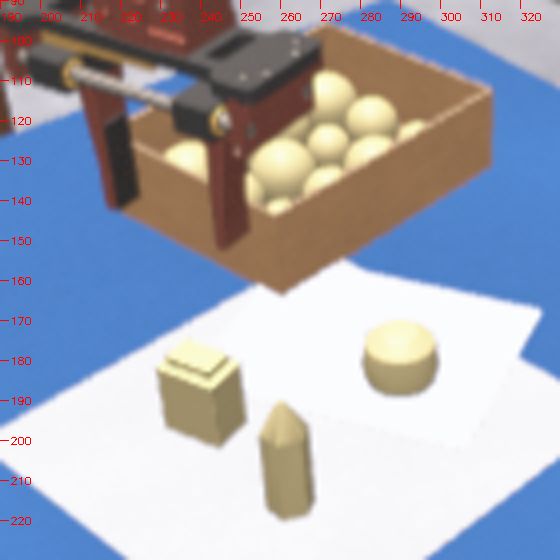

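View pics/a_top.png

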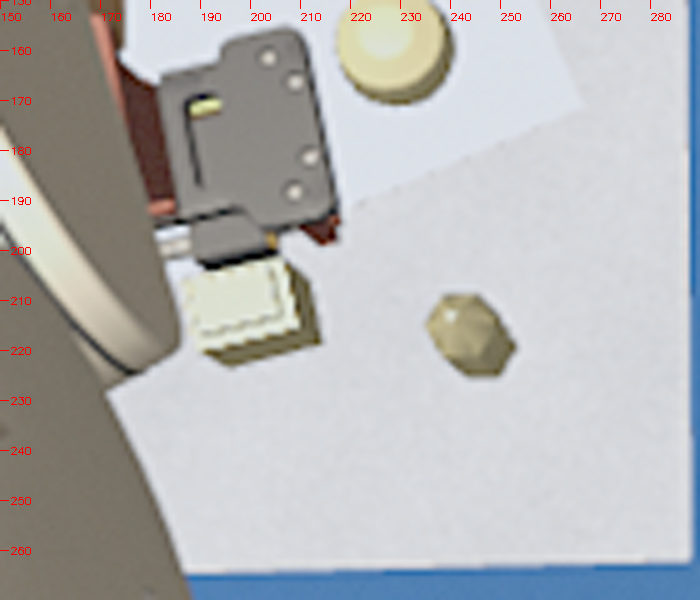

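```bash
python3 -c "
from look import *
s=st();M=Ro.from_quat(s['ee_rot']).as_matrix()
for sx in(-1,1):
  for o in (.035,.0485):
    for y in(-.01,.01):
      X=s['position']+M@np.array([sx*o,.025,y]);print(sx,o,y,proj('side',X).round(1))
"
```

```text
t1.20 [0.4536 0.3331 0.1519] az 108.12 ydir [-0.002 -0.001 -1.   ] F [-0.05  0.33  0.46] open 0.0699 j [ 0.61  0.41  1.81  0.    0.92 -1.28]
-1 0.035 -0.01 [[249.6 158.6]]
-1 0.035 0.01 [[244.5 162.8]]
-1 0.0485 -0.01 [[254.3 160.3]]
-1 0.0485 0.01 [[249.2 164.6]]
1 0.035 -0.01 [[226.3 150. ]]
1 0.035 0.01 [[220.9 154. ]]
1 0.0485 -0.01 [[221.9 148.4]]
1 0.0485 0.01 [[216.5 152.4]]
```

```bash
python3 -c "
from look import *
s=st();M=Ro.from_quat(s['ee_rot']).as_matrix()
show('b',{'side':(190,90,330,230,4),'top':(150,150,290,270,5)})
for v in('side','top'):
 im=cv2.imread('pics/b_%s.png'%v)
 x0,y0,f=(190,90,4) if v=='side' else (150,150,5)
 for sx in(-1,1):
  for o in (.035,.0485):
    for y in(-.01,.01):
     for h,c in((.025,(0,255,0)),(0,(255,0,255))):
      X=s['position']+M@np.array([sx*o,h,y]);p=proj(v,X)[0];cv2.circle(im,(int((p[0]-x0)*f),int((p[1]-y0)*f)),3,c,-1)
 cv2.imwrite('pics/b2_%s.png'%v,im)
"
```

```text
t1.20 [0.4536 0.3331 0.1519] az 108.12 ydir [-0.002 -0.001 -1.   ] F [-0.05  0.33  0.46] open 0.0699 j [ 0.61  0.41  1.81  0.    0.92 -1.28]
```

View pics/b2_side.png

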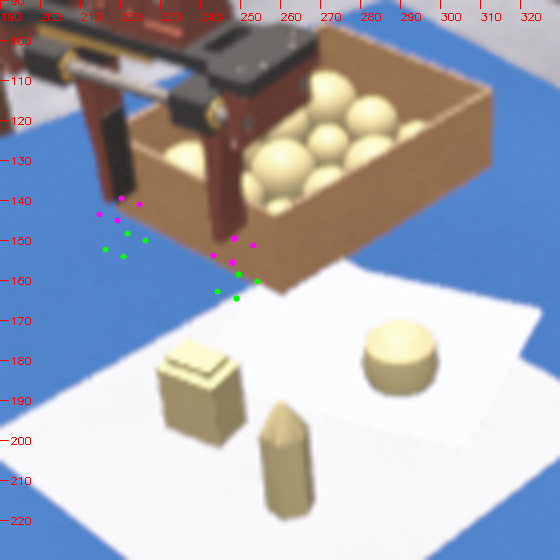

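View pics/b2_top.png

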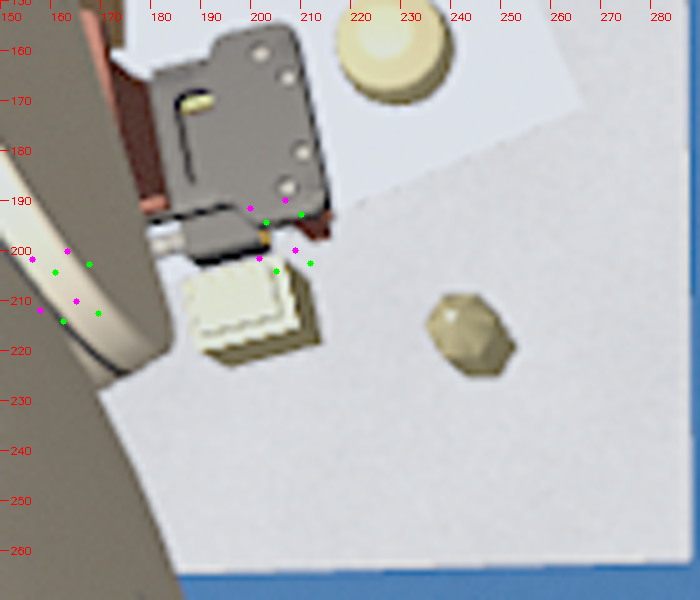

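```bash
python3 -c "
from look import *
s=st();M=Ro.from_quat(s['ee_rot']).as_matrix()
X0=s['position']+M@np.array([-.0485,.025,.01])
r=least_squares(lambda X:np.r_[proj('side',X)[0]-(246,151),proj('top',X)[0]-(214.5,197.5)],X0)
print(X0,r.x,r.fun, M.T@(r.x-s['position']))
print(proj('side',X0),proj('top',X0))
"
python3 -c "
import cv2
a=cv2.imread('pics/b_top_raw.png');cv2.imwrite('pics/e1.png',a)
b=cv2.imread('pics/b_side_raw.png');cv2.imwrite('pics/e2.png',cv2.resize(b[80:170,180:280],None,fx=6,fy=6,interpolation=2))
"
```

```text
t1.30 [0.4541 0.3344 0.1534] az 108.23 ydir [ 0.001  0.001 -1.   ] F [-0.22  0.24 -0.18] open 0.0702 j [ 0.61  0.41  1.81  0.    0.92 -1.28]
[0.45980141 0.28526093 0.12832044] [0.45622691 0.27123933 0.17343963] [ 3.45580791 -0.48660652 -1.69417022  2.35681604] [-0.06067965 -0.02013311  0.01773193]
[[248.9973119  163.68078882]] [[211.28069326 202.12211196]]
```

View pics/e2.png

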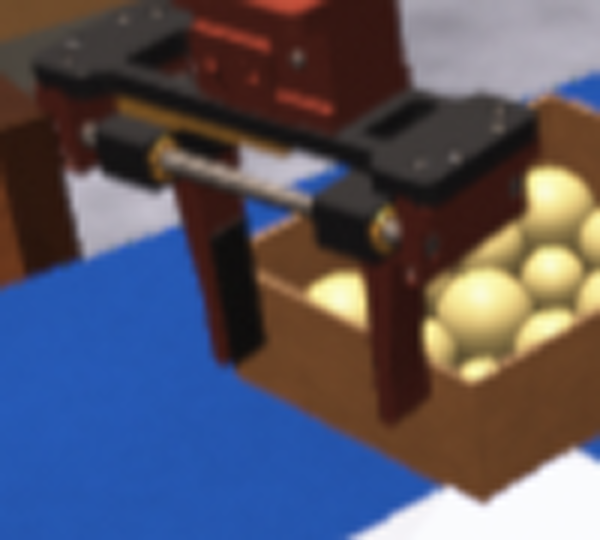

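View pics/e1.png

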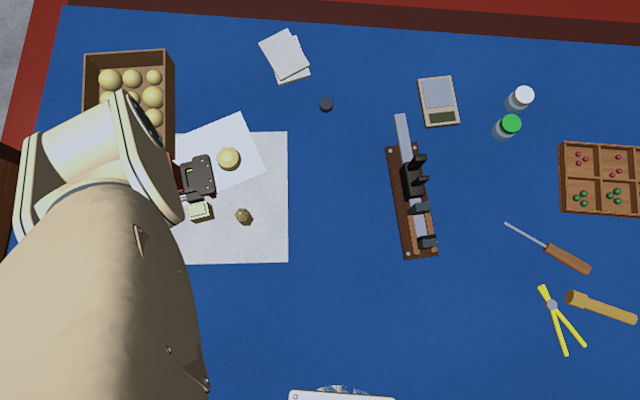

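```bash
python3 -c "
from look import *
s=st();M=Ro.from_quat(s['ee_rot']).as_matrix()
for z in (.128,.15,.17):
  X=cast('side',[(216.7,140.3),(223.7,137.5),(243.7,150),(251.3,145.8),(234,144)],z);print(z);print((X-s['position'])@M)
# camera centres
for n in('side','top'):
  E=camera_params(n)['extrinsics'];print(n,-E[:3,:3].T@E[:3,3])
print(camera_params('side').keys())
"
```

```text
t1.30 [0.4541 0.3344 0.1534] az 108.23 ydir [ 0.001  0.001 -1.   ] F [-0.22  0.24 -0.18] open 0.0702 j [ 0.61  0.41  1.81  0.    0.92 -1.28]
0.128
[[ 0.08063854  0.02542197 -0.02962634]
 [ 0.07413388  0.02543974 -0.04885252]
 [-0.0033788   0.02538352 -0.02944502]
 [-0.00812912  0.02540768 -0.05385412]
 [ 0.03321326  0.02540987 -0.03842729]]
0.15
[[ 0.05519771  0.00338318 -0.00441031]
 [ 0.04896798  0.0034002  -0.02282385]
 [-0.02526847  0.00334635 -0.00423665]
 [-0.02981801  0.00336949 -0.02761405]
 [ 0.00977695  0.00337159 -0.01283927]]
0.17
[[ 0.03206968 -0.01665208  0.01851336]
 [ 0.02608989 -0.01663575  0.00083857]
 [-0.04516816 -0.01668743  0.01868005]
 [-0.04953518 -0.01666522 -0.00375944]
 [-0.01152878 -0.01666321  0.01042257]]
side [ 0.07818592 -0.33838603  0.64849971]
top [0.31109256 0.06682927 0.965605  ]
dict_keys(['fovy', 'cx', 'cy', 'extrinsics'])
```

Request:
drive_tool:
  rows: [0,0,0,0,0,0,7,0,0,0,0,0,0,7]

```text
time: 1.47
position: [0.4541, 0.3345, 0.1535]
ee_rot: [0.415, 0.574, -0.572, -0.414]
contact_force: [-0.6, 0.4, 0.1]
opening: 0.0699
```

```bash
python3 -c "
from look import *
s=st();M=Ro.from_quat(s['ee_rot']).as_matrix()
show('f',{'side':(190,90,330,230,4),'top':(150,150,290,270,5)})
"
```

```text
t1.47 [0.4541 0.3345 0.1535] az 108.26 ydir [ 0.002  0.001 -1.   ] F [-0.65  0.44  0.08] open 0.0699 j [ 0.61  0.41  1.81  0.    0.92 -1.28]
```

View pics/f_side.png

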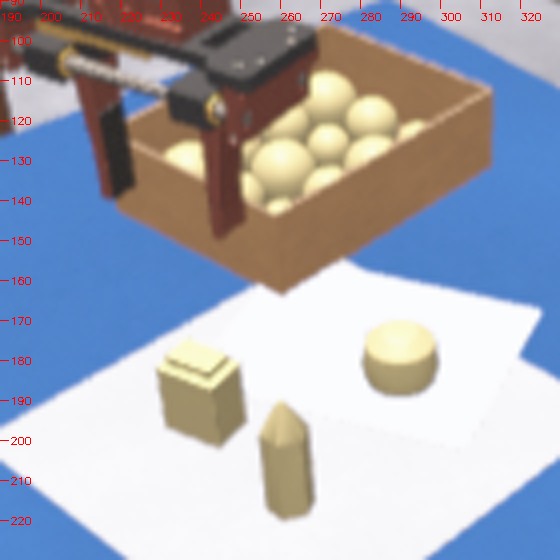

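```bash
python3 -c "
from look import *
s=st();M=Ro.from_quat(s['ee_rot']).as_matrix()
def tri(a,b,nm):
  r=least_squares(lambda X:np.r_[proj('side',X)[0]-a,proj('top',X)[0]-b],np.array([.45,.3,.1]))
  print(nm,r.x.round(4),r.fun.round(1),'tool',(M.T@(r.x-s['position'])).round(4))
tri((269,97),(208.5,155.2),'plate far corner')
tri((251.5,110.5),(214,192.5),'plate near corner')
tri((260.5,190),(241,213.3),'point tip')
tri((290,171),(228.5,158),'nodule top')
print(cast('side',[(262,217)],0),cast('top',[(247,221)],0))
"
```

```text
t1.57 [0.4541 0.3342 0.1532] az 108.24 ydir [ 0.001  0.001 -1.   ] F [-0.06  0.46 -0.02] open 0.0700 j [ 0.61  0.41  1.81  0.    0.92 -1.28]
plate far corner [0.5074 0.2572 0.2898] [-0.3  0.1  0.2 -0.2] tool [-0.0898 -0.1366 -0.0267]
plate near corner [0.4492 0.2412 0.2853] [-1.3  0.2  0.6 -0.9] tool [-0.0868 -0.1322  0.0336]
point tip [0.4492 0.2327 0.0876] [-0.3  0.   0.2 -0.2] tool [-0.095   0.0655  0.0364]
nodule top [0.5736 0.2793 0.054 ] [-0.8  0.1  0.4 -0.5] tool [-0.0896  0.0992 -0.0963]
[[0.44880979 0.23548707 0.        ]] [[0.4463055  0.23424483 0.        ]]
```

View pics/f_top.png

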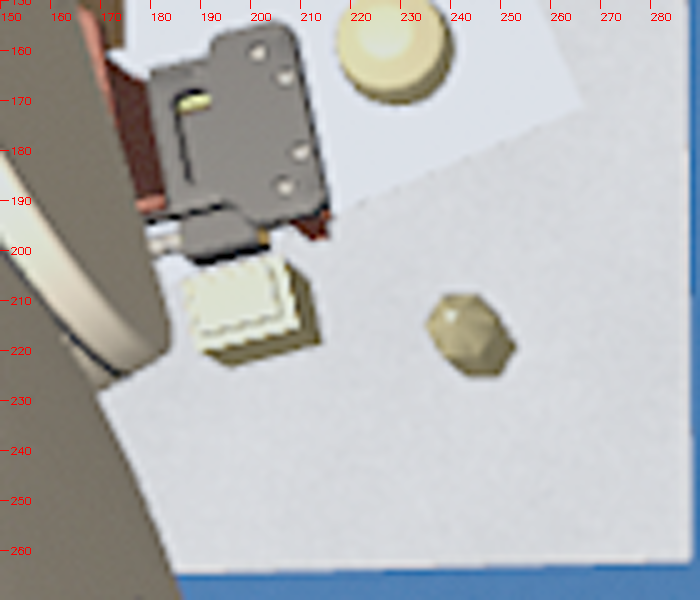

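Request:
drive_tool:
  rows: [0,0,-1,0,0,0,7,0,0,-1,0,0,0,7,0,0,-1,0,0,0,7,0,0,-1,0,0,0,7,0,0,-1,0,0,0,7,0,0,-1,0,0,0,7,0,0,0,0,0,0,7,0,0,0,0,0,0,7]

```text
time: 2.23
position: [0.4537, 0.333, 0.0914]
ee_rot: [-0.415, -0.572, 0.573, 0.415]
contact_force: [0.7, -0.5, 0.0]
opening: 0.0702
```

```bash
python3 -c "
from look import *
s=st();M=Ro.from_quat(s['ee_rot']).as_matrix()
show('g',{'side':(190,90,330,230,5),'top':(150,150,290,270,5)})
"
```

```text
t2.23 [0.4537 0.333  0.0914] az 108.18 ydir [-0.002 -0.001 -1.   ] F [ 0.66 -0.5   0.04] open 0.0702 j [ 0.61  0.5   1.84 -0.    0.8  -1.28]
```

View pics/g_side.png

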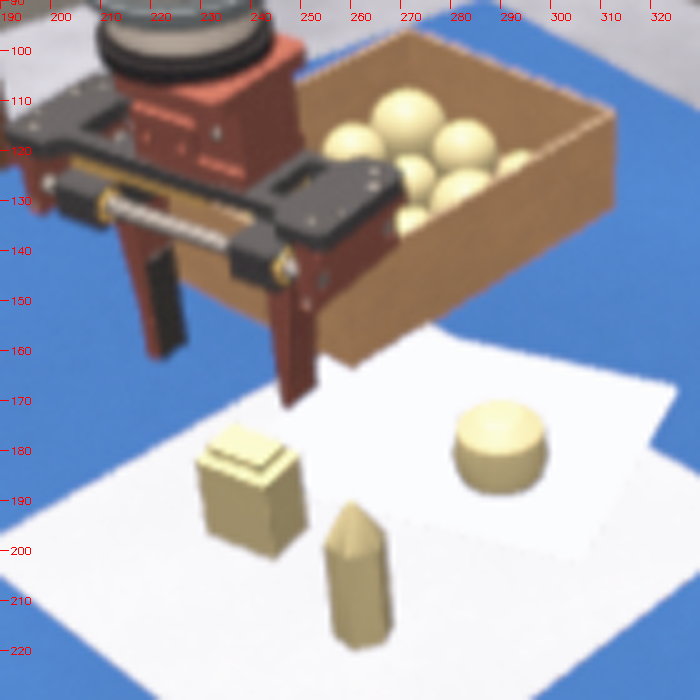

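View pics/g_top.png

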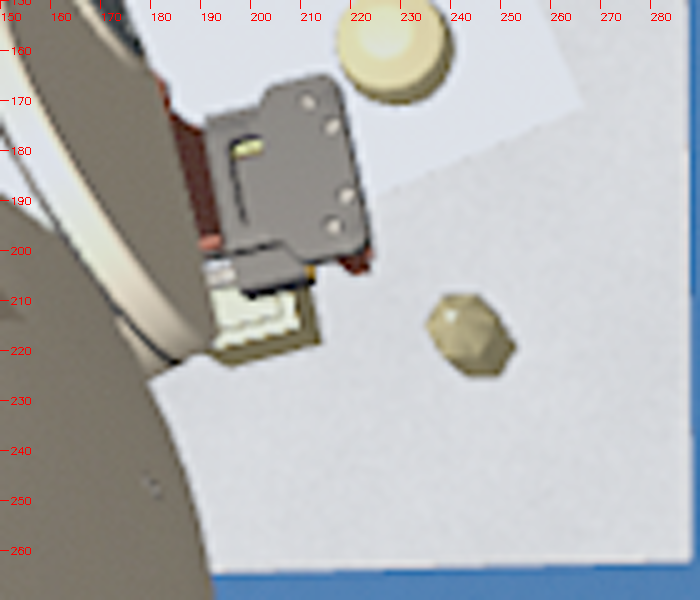

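```bash
cat > tri.py <<'E'
from look import *
def tri(a,b,nm,s):
  M=Ro.from_quat(s['ee_rot']).as_matrix()
  r=least_squares(lambda X:np.r_[proj('side',X)[0]-a,proj('top',X)[0]-b],np.array([.45,.3,.1]))
  print(nm,r.x.round(4),r.fun.round(1),'tool',(M.T@(r.x-s['position'])).round(4))
E
python3 -c "
from tri import *
s=st();M=Ro.from_quat(s['ee_rot']).as_matrix()
tri((270.2,124.5),(215.5,165),'far',s)
tri((252.8,137),(223,198),'near',s)
tri((270,125.6-1.5),(216.8,175),'boltR? ',s)
pts=[(160/5+190,360/5+90),(187/5+190,345/5+90),(287/5+190,408/5+90),(318/5+190,385/5+90)]
for z in (.066,.08,.1):
  X=cast('side',pts,z);print(z);print(((X-s['position'])@M).round(4).tolist())
"
```

```text
t2.33 [0.4544 0.3336 0.0925] az 108.18 ydir [ 0.  0. -1.] F [ 0.1  -0.86 -0.23] open 0.0699 j [ 0.61  0.5   1.84 -0.    0.8  -1.28]
far [0.5097 0.2617 0.2228] [-0.1  0.   0.1 -0.1] tool [-0.0856 -0.1303 -0.0302]
near [0.4507 0.2413 0.2247] [ 0.6 -0.1 -0.3  0.4] tool [-0.0865 -0.1322  0.0322]
boltR?  [0.4936 0.2522 0.2327] [-3.5  0.5  1.7 -2.3] tool [-0.0895 -0.1402 -0.0119]
0.066
[[0.0736, 0.0265, -0.027], [0.0702, 0.0265, -0.0448], [-0.0078, 0.0265, -0.0273], [-0.0096, 0.0265, -0.0512]]
0.08
[[0.0593, 0.0125, -0.0127], [0.056, 0.0125, -0.0301], [-0.0202, 0.0125, -0.013], [-0.0219, 0.0125, -0.0363]]
0.1
[[0.0389, -0.0075, 0.0077], [0.0357, -0.0075, -0.0091], [-0.0378, -0.0075, 0.0074], [-0.0395, -0.0075, -0.0151]]
```

Request:
drive_tool:
  rows: [0,-0.05,-0.8,0,0,0,7,0,-0.05,-0.8,0,0,0,7,0,0,-0.8,0,0,0,7,0,0,-0.8,0,0,0,7,0,0,-0.8,0,0,0,7,0,0,-0.8,0,0,0,7,0,0,0,0,0,0,7,0,0,0,0,0,0,7,0,0,0,0,0,0,7]

```text
time: 3.08
position: [0.4542, 0.3325, 0.0444]
ee_rot: [0.415, 0.573, -0.573, -0.415]
contact_force: [-1.0, 0.0, -0.2]
opening: 0.0701
```

```bash
python3 -c "
from look import *
s=st();M=Ro.from_quat(s['ee_rot']).as_matrix()
show('i',{'side':(190,90,330,230,5),'top':(150,150,290,270,5)})
"
```

```text
t3.08 [0.4542 0.3325 0.0444] az 108.18 ydir [ 0.  0. -1.] F [-0.96  0.02 -0.17] open 0.0701 j [ 0.61  0.58  1.86 -0.    0.7  -1.28]
```

View pics/i_side.png

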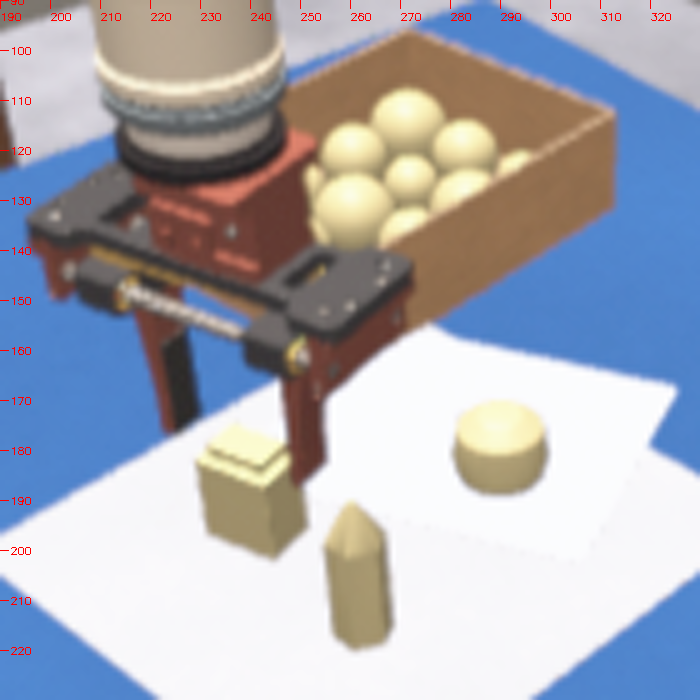

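View pics/i_top.png

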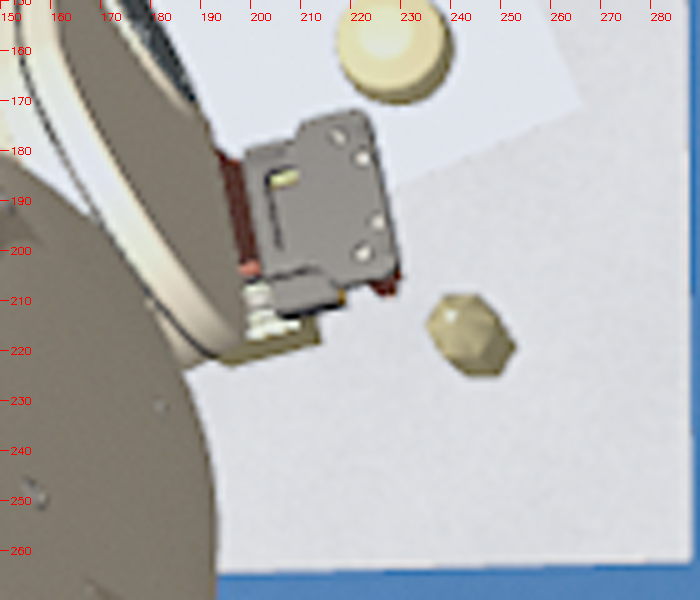

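Request:
drive_tool:
  rows: [0,0,0,0,0,0,4.8,0,0,0,0,0,0,4.8,0,0,0,0,0,0,4.8,0,0,0,0,0,0,4,0,0,0,0,0,0,4,0,0,0,0,0,0,4,0,0,0,0,0,0,4]
  squeeze: 4

```text
time: 3.77
position: [0.4541, 0.3324, 0.0444]
ee_rot: [0.415, 0.573, -0.573, -0.415]
contact_force: [1.0, 0.2, 0.0]
opening: 0.0401
```

```bash
python3 -c "
from look import *
s=st();M=Ro.from_quat(s['ee_rot']).as_matrix()
show('k',{'side':(210,130,290,230,8)})
"
```

```text
t3.77 [0.4541 0.3324 0.0444] az 108.18 ydir [ 0.  0. -1.] F [0.95 0.19 0.04] open 0.0401 j [ 0.61  0.58  1.86 -0.    0.7  -1.28]
```

View pics/k_side.png

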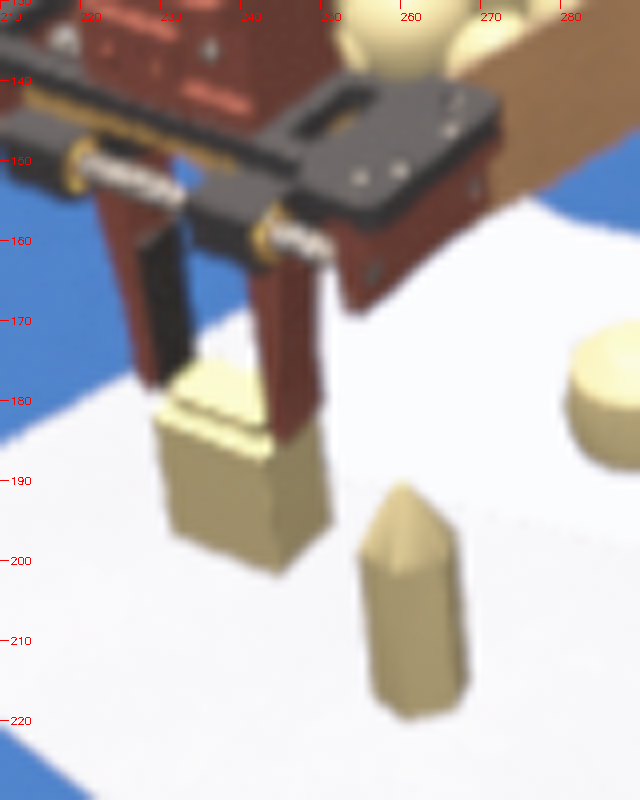

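```bash
python3 -c "
from look import *
s=st();M=Ro.from_quat(s['ee_rot']).as_matrix()
for z in (.1,.11,.12,.13,.14):
  X=cast('side',[(254.2,169.4)],z);print(z,((X-s['position'])@M).round(4).tolist())
# tips: right finger left-bottom (274,440), right (320,400)
for z in (.045,.05,.055,.06):
  X=cast('side',[(210+275/8,130+447/8),(210+320/8,130+405/8),(210+145/8,130+390/8)],z);print(z,((X-s['position'])@M).round(4).tolist())
"
```

```text
t3.82 [0.4541 0.3324 0.0444] az 108.19 ydir [ 0.  0. -1.] F [ 0.48 -0.41  0.  ] open 0.0401 j [ 0.61  0.58  1.86 -0.    0.7  -1.28]
0.1 [[-0.0455, -0.0556, -0.0085]]
0.11 [[-0.0541, -0.0656, 0.002]]
0.12 [[-0.0628, -0.0756, 0.0124]]
0.13 [[-0.0714, -0.0856, 0.0229]]
0.14 [[-0.0801, -0.0956, 0.0334]]
0.045 [[-0.0175, -0.0006, 0.0022], [-0.0169, -0.0006, -0.022], [0.0355, -0.0006, 0.0002]]
0.05 [[-0.0217, -0.0056, 0.0069], [-0.0211, -0.0056, -0.0171], [0.0309, -0.0056, 0.0048]]
0.055 [[-0.0258, -0.0106, 0.0116], [-0.0252, -0.0106, -0.0123], [0.0263, -0.0106, 0.0095]]
0.06 [[-0.03, -0.0156, 0.0163], [-0.0294, -0.0156, -0.0074], [0.0217, -0.0156, 0.0142]]
```

Request:
drive_tool:
  rows: [0,0,0,0,0,0,7,0,0,0,0,0,0,7,0,0,0,0,0,0,7,0,0,0,0,0,0,7,0,0,-0.7,0,0,0,7,0,0,-0.7,0,0,0,7,0,0,-0.7,0,0,0,7,0,0,-0.7,0,0,0,7,0,0,-0.6,0,0,0,7,0,0,0,0,0,0,7,0,0,0,0,0,0,7]

```text
time: 4.73
position: [0.4537, 0.3322, 0.0097]
ee_rot: [-0.415, -0.572, 0.573, 0.415]
contact_force: [0.4, 0.9, -0.0]
opening: 0.07
```

```bash
python3 -c "
from look import *
s=st()
show('l',{'side':(210,130,290,230,8)})
"
```

```text
t4.73 [0.4537 0.3322 0.0097] az 108.18 ydir [-0.001 -0.001 -1.   ] F [ 0.41  0.94 -0.05] open 0.0700 j [ 0.61  0.64  1.86 -0.    0.64 -1.28]
```

View pics/l_side.png

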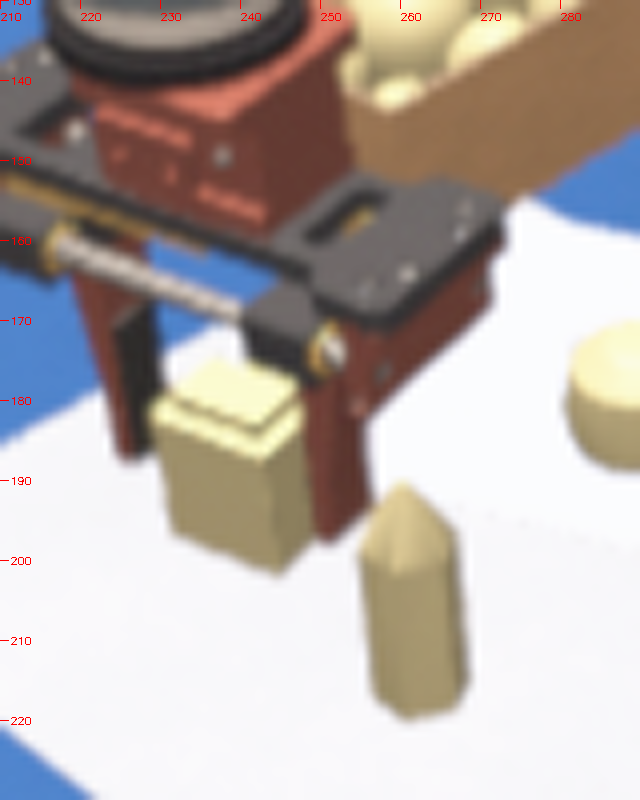

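Request:
drive_tool:
  rows: [0,0,0,0,0,0,4,0,0,0,0,0,0,4,0,0,0,0,0,0,4,0,0,0,0,0,0,4,0,0,0,0,0,0,4,0,0,0,0,0,0,4,0,0,0,0,0,0,4]
  squeeze: 16

```text
time: 5.37
position: [0.4542, 0.3325, 0.0106]
ee_rot: [0.415, 0.573, -0.573, -0.415]
contact_force: [-0.7, -1.6, 3.7]
opening: 0.044
```

```bash
python3 -c "
from look import *
s=st()
show('m',{'side':(210,130,290,230,8)})
"
```

```text
t5.37 [0.4542 0.3325 0.0106] az 108.19 ydir [ 0.  0. -1.] F [-0.7  -1.56  3.68] open 0.0440 j [ 0.61  0.64  1.86 -0.    0.64 -1.28]
```

View pics/m_side.png

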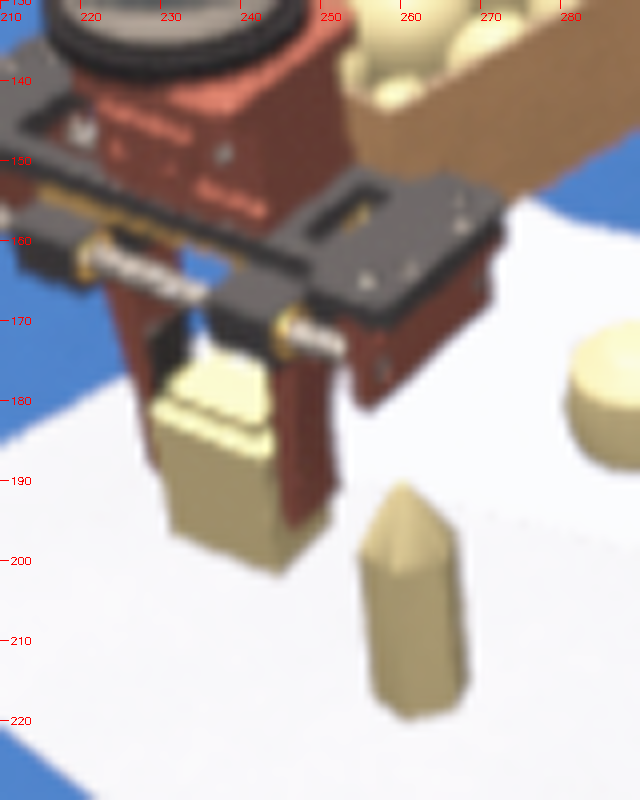

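Request:
drive_tool:
  rows: [0,0,0.3,0,0,0,4,0,0,0.6,0,0,0,4,0,0,1,0,0,0,4,0,0,1.3,0,0,0,4,0,0,1.6,0,0,0,4,0,0,1.7,0,0,0,4,0,0,1.7,0,0,0,4,0,0,1.7,0,0,0,4,0,0,1.3,0,0,0,4,0,0,0.8,0,0,0,4,0,0,0,0,0,0,4,0,0,0,0,0,0,4]

```text
time: 6.42
position: [0.4542, 0.3325, 0.1311]
ee_rot: [0.415, 0.573, -0.572, -0.415]
contact_force: [0.3, 0.3, -2.0]
opening: 0.0441
```

```bash
python3 -c "
from look import *
s=st()
show('n',{'side':(190,90,290,200,7),'top':(150,150,290,270,5)})
"
```

```text
t6.42 [0.4542 0.3325 0.1311] az 108.19 ydir [ 0.001  0.001 -1.   ] F [ 0.31  0.26 -1.96] open 0.0441 j [ 0.61  0.44  1.83  0.    0.87 -1.28]
```

View pics/n_side.png

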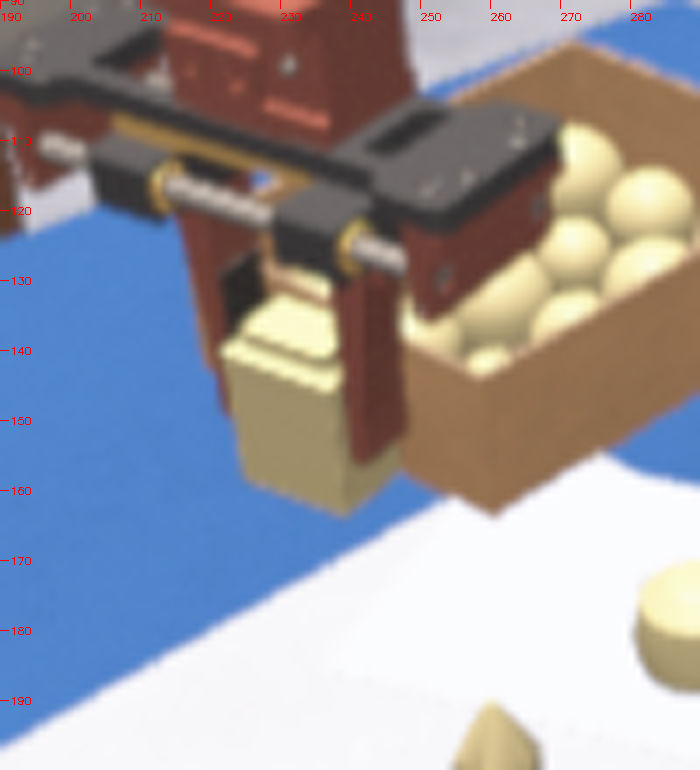

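Request:
drive_tool:
  rows: [0,-0.8,0,0,0,0,4,0,-1.6,0,0,0,0,4,0,-2.4,0,0,0,0,4,0,-2.8,0,0,0,0,4,0,-2.8,0,0,0,0,4,0,-2.8,0,0,0,-1.1,4,0,-2.8,0,0,0,-1.1,4,0,-2.8,0,0,0,-1.1,4,0,-2.8,0,0,0,-1.1,4,0,-2.8,0,0,0,-1.1,4,0,-2.8,0,0,0,-1.1,4,0,-2.8,0,0,0,0,4]

```text
time: 7.52
position: [0.4527, 0.0301, 0.1299]
ee_rot: [-0.447, -0.547, 0.548, 0.448]
contact_force: [0.3, 0.1, -1.7]
opening: 0.044
```

Request:
drive_tool:
  rows: [0,-2.8,0,0,0,0,4,0,-2.8,0,0,0,0,4,0,-2.8,0,0,0,0,4,0,-2.6,0,0,0,0,4,0.1,-2.4,0,0,0,0,4,0.1,-1.8,0,0,0,0,4,0,-1.2,0,0,0,0,4,0,-0.6,0,0,0,0,4,0,0,0,0,0,0,4,0,0,0,0,0,0,4]

```text
time: 8.35
position: [0.4555, -0.1374, 0.1302]
ee_rot: [-0.447, -0.548, 0.548, 0.447]
contact_force: [0.4, -0.0, -2.4]
opening: 0.0441
```

```bash
python3 -c "
from look import *
s=st()
show('p',{'side':(340,190,460,350,5),'top':(370,120,470,270,5)})
"
```

```text
t8.35 [ 0.4555 -0.1374  0.1302] az 101.55 ydir [-0.001  0.    -1.   ] F [ 0.43 -0.05 -2.38] open 0.0441 j [-0.32  0.33  2.01  0.    0.8  -2.09]
```

View pics/p_side.png

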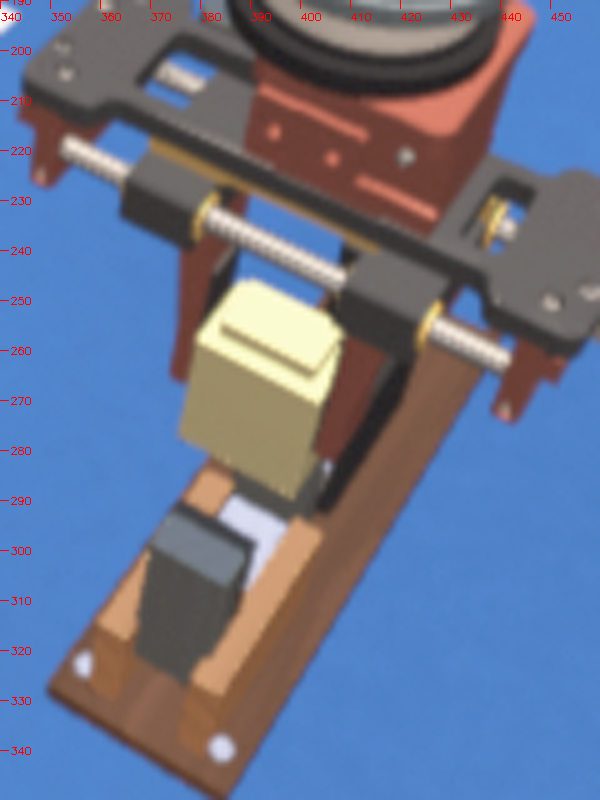

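View pics/p_top.png

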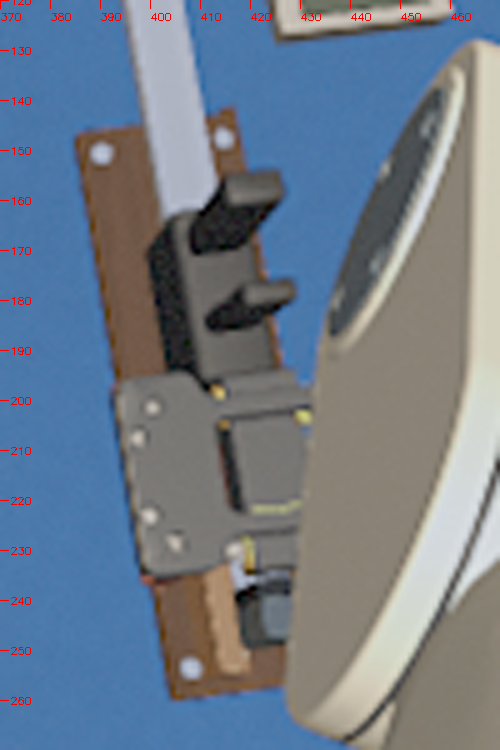

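```bash
cat > cl.py <<'E'
from look import *
TH=np.radians(-168.4);T=np.array([.55474,-.11787])
RC=np.array([[np.cos(TH),-np.sin(TH)],[np.sin(TH),np.cos(TH)]])
def inv(X): return ((np.atleast_2d(X)[:,:2]-T)@RC*1e3).round(1)
def fwd(x,y=0): return T+RC@np.array([x,y])/1e3
E
python3 -c "
from cl import *
s=st();print(inv(s['position']))
print(inv(cast('side',[(375.6,277),(398.6,289.6)],.1196)))
print(inv(cast('side',[(379.4,258),(405,270.4)],.1716)))
"
```

```text
t8.45 [ 0.4558 -0.1368  0.1302] az 101.63 ydir [-0.001  0.    -1.   ] F [-0.41  0.26 -1.25] open 0.0443 j [-0.32  0.33  2.01  0.    0.8  -2.09]
[[100.8  -1.4]]
[[115.3 -22.1]
 [115.1  21.6]]
[[116.7 -21.7]
 [114.9  23.1]]
```

Request:
drive_tool:
  rows: [0,0,-0.6,0,0,0,4,0,0,-1,0,0,0,4,0,0,-1,0,0,0,4,0,0,-1,0,0,0,4,0,0,-1,0,0,0,4,0,0,-0.7,0,0,0,4,0,0,-0.4,0,0,0,4,0,0,-0.2,0,0,0,4,0,0,0,0,0,0,4,0,0,0,0,0,0,4]

```text
time: 9.28
position: [0.4563, -0.1377, 0.0715]
ee_rot: [0.447, 0.548, -0.548, -0.447]
contact_force: [0.0, -0.0, -2.4]
opening: 0.0436
```

```bash
python3 -c "
from cl import *
s=st();print(inv(s['position']))
show('q',{'side':(340,190,460,350,5)})
"
```

```text
t9.28 [ 0.4563 -0.1377  0.0715] az 101.58 ydir [ 0. -0. -1.] F [ 0.02 -0.02 -2.42] open 0.0436 j [-0.32  0.44  2.04  0.    0.66 -2.09]
[[100.4  -0.4]]
```

View pics/q_side.png

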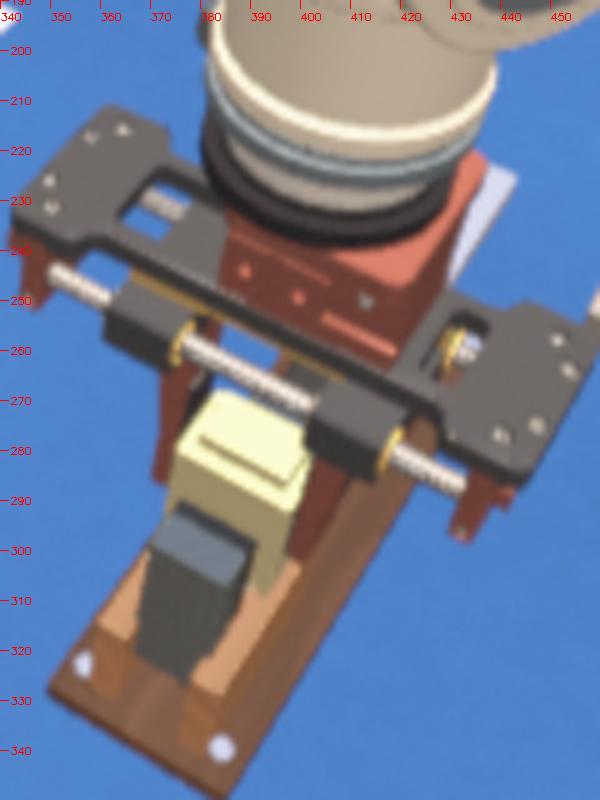

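Crystal is between the jaws, sitting behind the sliding jaw, about 6 mm above the rest. I'll lower it slowly and watch the force.

Request:
drive_tool:
  rows: [0,0,-0.15,0,0,0,4,0,0,-0.15,0,0,0,4,0,0,-0.1,0,0,0,4,0,0,-0.1,0,0,0,4,0,0,0,0,0,0,4,0,0,0,0,0,0,4]

```text
time: 9.83
position: [0.4561, -0.1376, 0.0663]
ee_rot: [-0.447, -0.548, 0.548, 0.447]
contact_force: [0.4, 0.1, -2.0]
opening: 0.0442
```

Request:
drive_tool:
  rows: [0,0,-0.05,0,0,0,4,0,0,-0.05,0,0,0,4,0,0,0,0,0,0,4,0,0,0,0,0,0,4]

```text
time: 10.17
position: [0.4562, -0.1376, 0.0656]
ee_rot: [0.447, 0.548, -0.548, -0.447]
contact_force: [-1.1, -0.1, 3.7]
opening: 0.0441
```

Request:
drive_tool:
  rows: [0,0,0,0,0,0,4.6,0,0,0,0,0,0,5,0,0,0,0,0,0,5.5,0,0,0,0,0,0,6,0,0,0,0,0,0,6,0,0,0,0,0,0,6,0,0,0.5,0,0,0,6,0,0,1,0,0,0,6,0,0,1.5,0,0,0,6,0,0,2,0,0,0,6,0,0,2.5,0,0,0,6,0,0,2.5,0,0,0,6]

```text
time: 11.17
position: [0.4558, -0.1375, 0.167]
ee_rot: [-0.447, -0.548, 0.548, 0.447]
contact_force: [1.1, 0.5, 0.5]
opening: 0.0597
```

```bash
python3 -c "
from cl import *
s=st();print(inv(s['position']))
show('r',{'side':(340,190,460,350,5),'top':(380,130,450,270,5)})
"
```

```text
t11.17 [ 0.4558 -0.1375  0.167 ] az 101.59 ydir [-0.  0. -1.] F [1.14 0.48 0.46] open 0.0597 j [-0.32  0.27  1.99 -0.    0.88 -2.09]
[[100.9  -0.7]]
```

View pics/r_side.png

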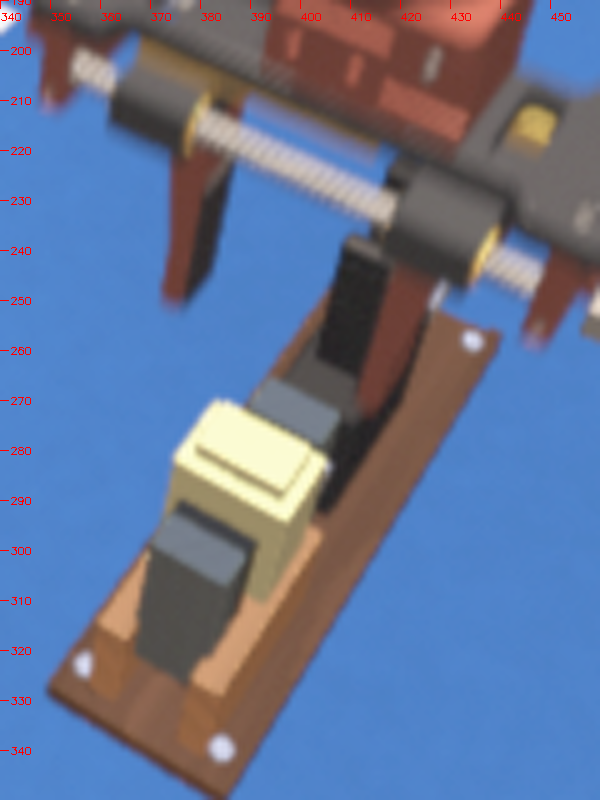

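Request:
drive_tool:
  rows: [0.4,0.1,1.2,0,0,-4,7.5,1,0.2,0,0,0,-6,7.5,1,0.2,0,0,0,-7,7.5,1,0.2,0,0,0,-7,7.5,1,0.2,0,0,0,-7,7.5,1,0.2,0,0,0,-7,7.5,1,0.2,0,0,0,-7,7.5,1,0.2,0,0,0,-7,7.5,1,0.2,0,0,0,-7,7.5,1,0.2,0,0,0,-7,7.5,1,0.2,0,0,0,-7,7.5,0.5,0.1,0,0,0,-7,7.5]

```text
time: 12.27
position: [0.5658, -0.1153, 0.1772]
ee_rot: [-0.695, -0.13, 0.13, 0.695]
contact_force: [-0.3, 0.6, 0.0]
opening: 0.0752
```

Request:
drive_tool:
  rows: [0,0,0,0,0,-6,7.5,0,0,0,0,0,-4,7.5,0,0,0,0,0,0,7.5,0,0,0,0,0,0,7.5]

```text
time: 12.6
position: [0.5648, -0.1155, 0.1772]
ee_rot: [-0.703, -0.072, 0.072, 0.703]
contact_force: [-0.7, -0.2, -1.1]
opening: 0.0754
```

```bash
python3 -c "
from cl import *
s=st();print(inv(s['position']),fwd(-11))
show('s',{'side':(340,150,460,310,5),'top':(370,120,470,270,5)})
"
```

```text
t12.60 [ 0.5648 -0.1155  0.1772] az 11.72 ydir [-0.001  0.    -1.   ] F [-0.66 -0.22 -1.11] open 0.0754 j [-0.22  0.4   1.77  0.    0.98 -0.43]
[[-10.3  -0.3]] [ 0.56551533 -0.11565814]
```

View pics/s_side.png

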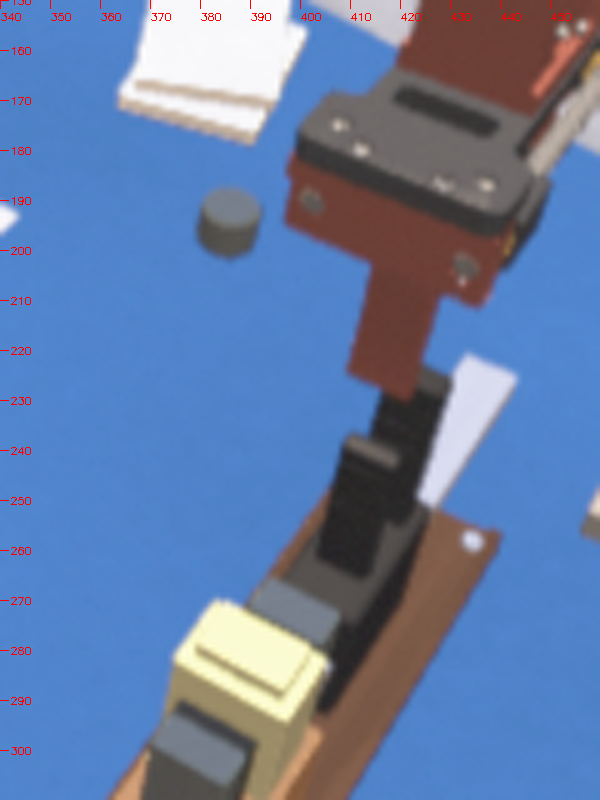

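View pics/s_top.png

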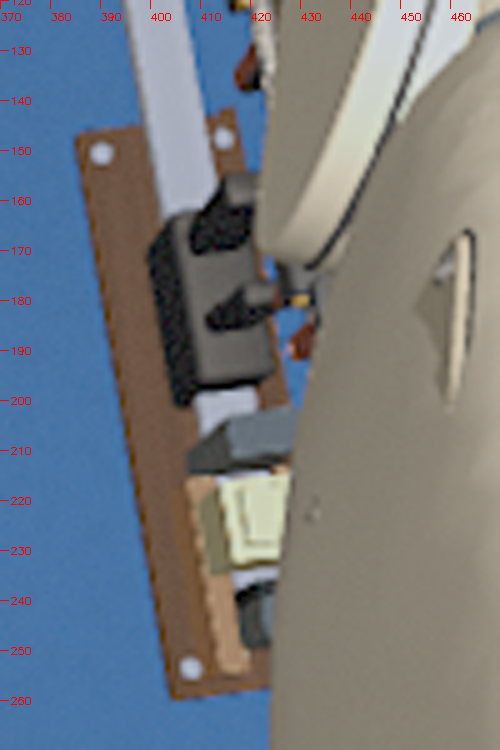

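```bash
python3 -c "
from cl import *
for z in (.1857,.18,.19): print(inv(cast('side',[(410,224.5),(422.4,230)],z)))
"
```

```text
[[ 29.7 -10.9]
 [ 29.1  11.9]]
[[ 23.8 -12.5]
 [ 23.2  10.6]]
[[34.2 -9.7]
 [33.6 12.9]]
```

Request:
drive_tool:
  rows: [0.15,0,-0.5,0,0,0,8.2,0,0,-0.7,0,0,0,8.2,0,0,-0.7,0,0,0,8.2,0,0,-0.7,0,0,0,8.2,0,0,-0.7,0,0,0,8.2,0,0,0,0,0,0,8.2]

```text
time: 13.2
position: [0.5654, -0.1153, 0.1423]
ee_rot: [-0.703, -0.07, 0.072, 0.704]
contact_force: [0.1, 0.0, -0.4]
opening: 0.0817
```

```bash
python3 -c "
from cl import *
s=st();print(inv(s['position']))
show('t',{'side':(350,150,470,290,6)})
"
```

```text
t13.20 [ 0.5654 -0.1153  0.1423] az 11.59 ydir [-0.003  0.001 -1.   ] F [ 0.08  0.03 -0.43] open 0.0817 j [-0.22  0.44  1.79 -0.    0.91 -0.42]
[[-11.   -0.3]]
```

View pics/t_side.png

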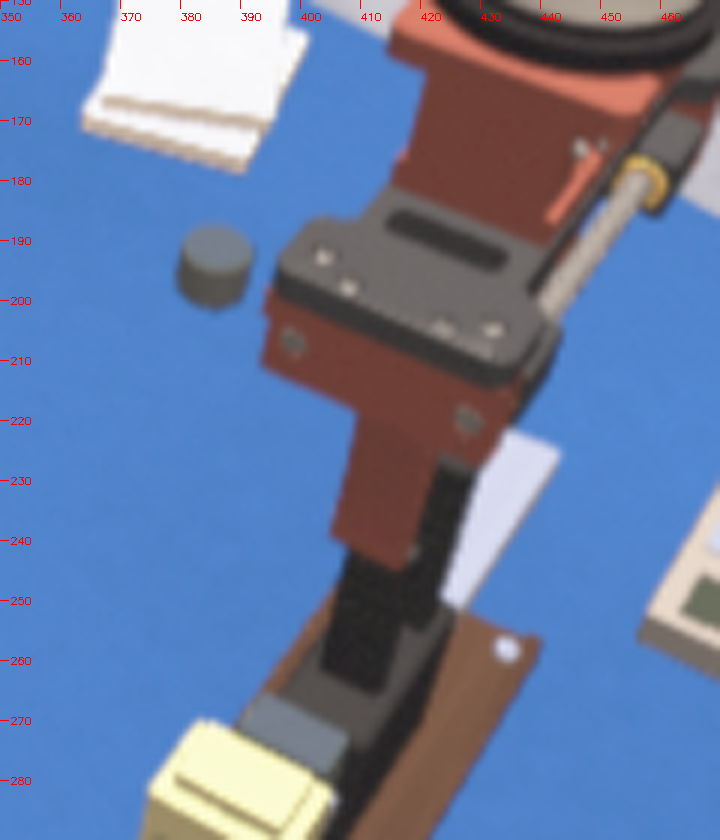

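Request:
drive_tool:
  rows: [0.05,0,-0.4,0,0,0,8.2,0,0,-0.4,0,0,0,8.2,0,0,-0.4,0,0,0,8.2,0,0,-0.4,0,0,0,8.2,0,0,0,0,0,0,8.2]

```text
time: 13.67
position: [0.5666, -0.1154, 0.1275]
ee_rot: [-0.703, -0.071, 0.072, 0.704]
contact_force: [-1.0, 0.8, 0.9]
opening: 0.0823
```

Request:
drive_tool:
  rows: [0,0,-0.7,0,0,0,8.2,0,0,-0.7,0,0,0,8.2,0,0,-0.7,0,0,0,8.2,0,0,0,0,0,0,8.2,0,0,0,0,0,0,8.2]

```text
time: 14.08
position: [0.5666, -0.1155, 0.1066]
ee_rot: [-0.703, -0.071, 0.072, 0.704]
contact_force: [-0.2, 0.6, 0.6]
opening: 0.0818
```

```bash
python3 -c "
from cl import *
s=st();print(inv(s['position']))
show('u',{'side':(350,150,470,290,6),'top':(370,120,470,270,5)})
"
```

```text
t14.08 [ 0.5666 -0.1155  0.1066] az 11.58 ydir [-0.001  0.    -1.   ] F [-0.16  0.6   0.56] open 0.0818 j [-0.22  0.5   1.8   0.    0.84 -0.42]
[[-12.1   0. ]]
```

View pics/u_side.png

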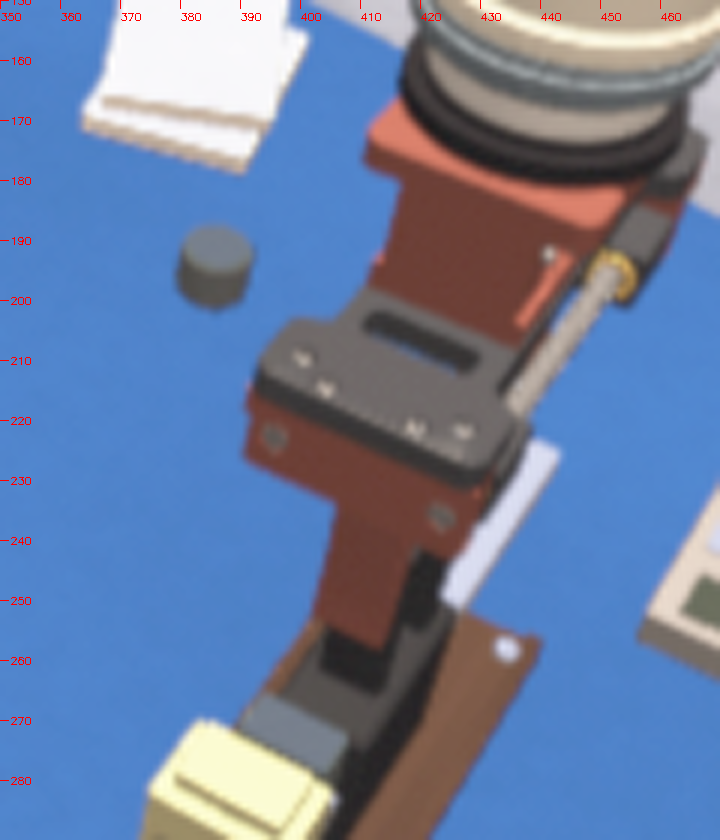

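View pics/u_top.png

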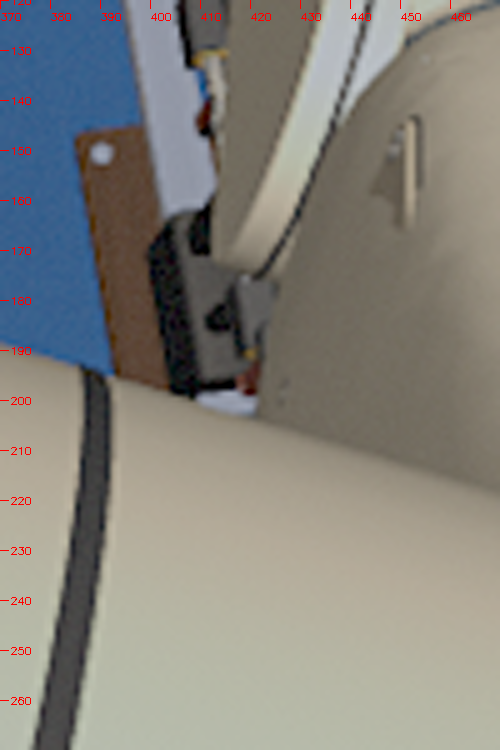

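Request:
drive_tool:
  rows: [0,0,0,0,0,0,3,0,0,0,0,0,0,3,0,0,0,0,0,0,3,0,0,0,0,0,0,3,0,0,0,0,0,0,3,0,0,0,0,0,0,3,0,0,0,0,0,0,3,0,0,0,0,0,0,3,0,0,0,0,0,0,3,0,0,0,0,0,0,3]
  squeeze: 10

```text
time: 15.02
position: [0.5664, -0.1155, 0.1073]
ee_rot: [-0.703, -0.071, 0.072, 0.704]
contact_force: [-4.6, -1.0, 2.5]
opening: 0.0355
```

```bash
python3 -c "
from cl import *
s=st();print(inv(s['position']),RC.T@s['contact_force'][:2])
show('v',{'side':(350,200,450,340,6)})
"
```

```text
t15.02 [ 0.5664 -0.1155  0.1073] az 11.59 ydir [-0.001  0.    -1.   ] F [-4.57 -0.96  2.53] open 0.0355 j [-0.22  0.5   1.8  -0.    0.84 -0.42]
[[-11.9   0.1]] [4.66690293 0.01933032]
```

View pics/v_side.png

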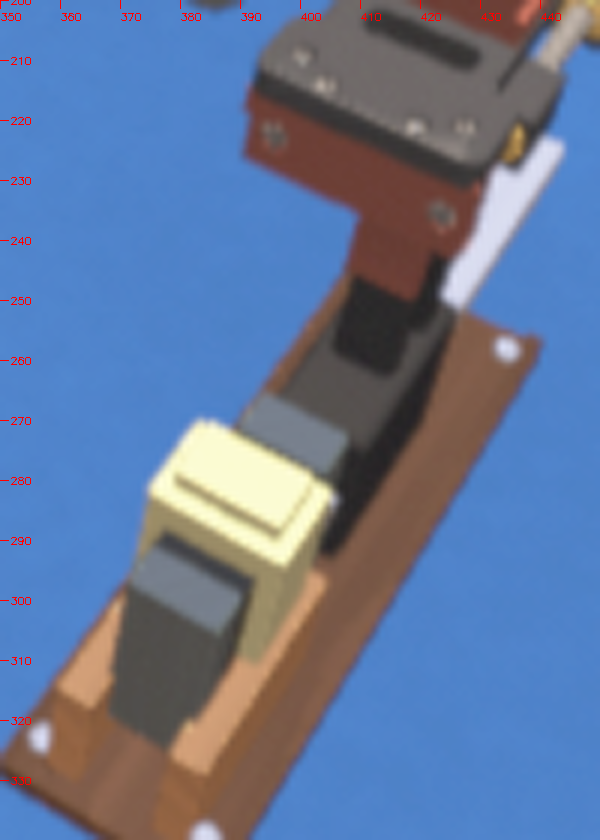

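Request:
drive_tool:
  rows: [0,0,0,0,0,0,7.8,0,0,0,0,0,0,7.8,0,0,0,0,0,0,7.8,0,0,0,0,0,0,7.8,0,0,0,0,0,0,7.8,0,0,0,0,0,0,7.8]

```text
time: 15.57
position: [0.5676, -0.1157, 0.1075]
ee_rot: [0.704, 0.072, -0.071, -0.703]
contact_force: [-0.8, -0.4, -0.6]
opening: 0.0718
```

Request:
drive_tool:
  rows: [0,0,0,0,0,0,3,0,0,0,0,0,0,3,0,0,0,0,0,0,3,0,0,0,0,0,0,3,0,0,0,0,0,0,3,0,0,0,0,0,0,3]

```text
time: 16.07
position: [0.5651, -0.1158, 0.1072]
ee_rot: [-0.703, -0.07, 0.073, 0.704]
contact_force: [-8.9, -2.4, 6.4]
opening: 0.039
```

Request:
drive_tool:
  rows: [0,0,0,0,0,0,3,0,0,0,0,0,0,3,0,0,0,0,0,0,3]

```text
time: 16.32
position: [0.5664, -0.1156, 0.1073]
ee_rot: [-0.703, -0.071, 0.072, 0.704]
contact_force: [-4.4, -1.2, 2.9]
opening: 0.035
```

```bash
python3 -c "
from cl import *
s=st();print(inv(s['position']),RC.T@s['contact_force'][:2])
show('w',{'side':(350,200,450,340,6)})
"
```

```text
t16.32 [ 0.5664 -0.1156  0.1073] az 11.59 ydir [-0.001  0.    -1.   ] F [-4.43 -1.15  2.9 ] open 0.0350 j [-0.22  0.5   1.8  -0.    0.84 -0.42]
[[-11.9   0.1]] [4.57215834 0.23817043]
```

View pics/w_side.png

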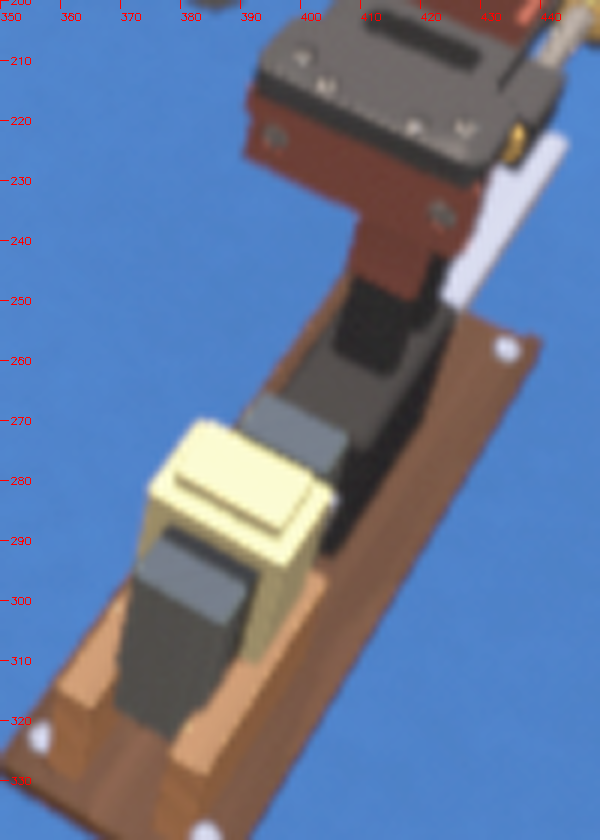

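Request:
drive_tool:
  rows: [0,0,0,0,0,0,8,0,0,0,0,0,0,8,0,0,0,0,0,0,8,0,0,0,0,0,0,8,0,0,0,0,0,0,8,0,0,0,0,0,0,8,0,0,0,0,0,0,8,0,0,0,0,0,0,8]

```text
time: 17.03
position: [0.5675, -0.1156, 0.1075]
ee_rot: [0.704, 0.072, -0.071, -0.703]
contact_force: [-0.7, -0.8, -0.6]
opening: 0.0796
```

Request:
drive_tool:
  rows: [0,0,0,0,0,0,3,0,0,0,0,0,0,3,0,0,0,0,0,0,3,0,0,0,0,0,0,3,0,0,0,0,0,0,3,0,0,0,0,0,0,3,0,0,0,0,0,0,3,0,0,0,0,0,0,3,0,0,0,0,0,0,3,0,0,0,0,0,0,3]

```text
time: 17.87
position: [0.5664, -0.1156, 0.1072]
ee_rot: [-0.703, -0.071, 0.072, 0.704]
contact_force: [-3.6, -1.4, 2.2]
opening: 0.0352
```

Request:
drive_tool:
  rows: [0,0,0,0,0,0,8,0,0,0,0,0,0,8,0,0,0,0,0,0,8,0,0,0,0,0,0,8,0,0,0,0,0,0,8,0,0,0,0,0,0,8,0,0,0,0,0,0,8,0,0,0,0,0,0,8]

```text
time: 18.53
position: [0.5675, -0.1156, 0.1075]
ee_rot: [0.704, 0.072, -0.071, -0.703]
contact_force: [-1.4, -0.6, 0.4]
opening: 0.0799
```

Request:
drive_tool:
  rows: [0,0,0,0,0,0,3,0,0,0,0,0,0,3,0,0,0,0,0,0,3,0,0,0,0,0,0,3,0,0,0,0,0,0,3,0,0,0,0,0,0,3,0,0,0,0,0,0,3,0,0,0,0,0,0,3,0,0,0,0,0,0,3,0,0,0,0,0,0,3]

```text
time: 19.37
position: [0.5664, -0.1155, 0.1072]
ee_rot: [-0.703, -0.071, 0.072, 0.704]
contact_force: [-4.3, -1.1, 2.7]
opening: 0.0355
```

```bash
python3 -c "
from cl import *
s=st();print(inv(s['position']),RC.T@s['contact_force'][:2])
show('x',{'side':(350,200,450,340,6)})
"
```

```text
t19.37 [ 0.5664 -0.1155  0.1072] az 11.59 ydir [-0.002  0.    -1.   ] F [-4.33 -1.14  2.72] open 0.0355 j [-0.22  0.5   1.8  -0.    0.84 -0.42]
[[-11.9   0.1]] [4.47286571 0.24754941]
```

View pics/x_side.png

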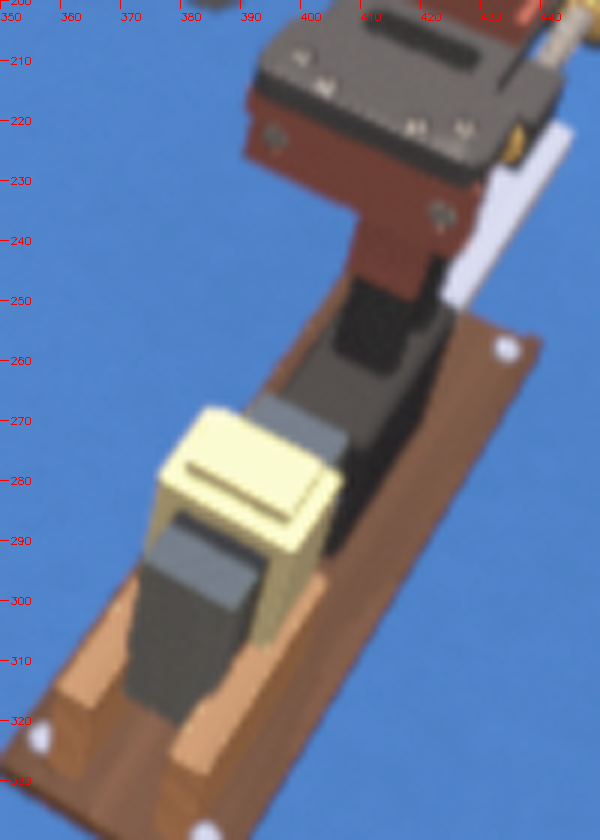

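Request:
drive_tool:
  rows: [0,0,0,0,0,0,8,0,0,0,0,0,0,8,0,0,0,0,0,0,8,0,0,0,0,0,0,8,0,0,0,0,0,0,8,0,0,0,0,0,0,8,0,0,0,0,0,0,8,0,0,0,0,0,0,8]

```text
time: 20.08
position: [0.5675, -0.1156, 0.1075]
ee_rot: [0.704, 0.072, -0.071, -0.703]
contact_force: [0.7, -0.2, -0.6]
opening: 0.0796
```

Request:
drive_tool:
  rows: [0,0,0,0,0,0,3,0,0,0,0,0,0,3,0,0,0,0,0,0,3,0,0,0,0,0,0,3,0,0,0,0,0,0,3,0,0,0,0,0,0,3,0,0,0,0,0,0,3,0,0,0,0,0,0,3,0,0,0,0,0,0,3,0,0,0,0,0,0,3]

```text
time: 20.92
position: [0.5664, -0.1156, 0.1072]
ee_rot: [-0.703, -0.071, 0.072, 0.704]
contact_force: [-4.8, -0.7, 2.4]
opening: 0.035
```

```bash
python3 -c "
from cl import *
s=st();print(inv(s['position']),RC.T@s['contact_force'][:2])
show('y',{'side':(350,200,450,340,6)})
"
```

```text
t20.92 [ 0.5664 -0.1156  0.1072] az 11.59 ydir [-0.002  0.    -1.   ] F [-4.77 -0.68  2.43] open 0.0350 j [-0.22  0.5   1.8  -0.    0.84 -0.42]
[[-11.9   0.1]] [ 4.80481884 -0.29283191]
```

View pics/y_side.png

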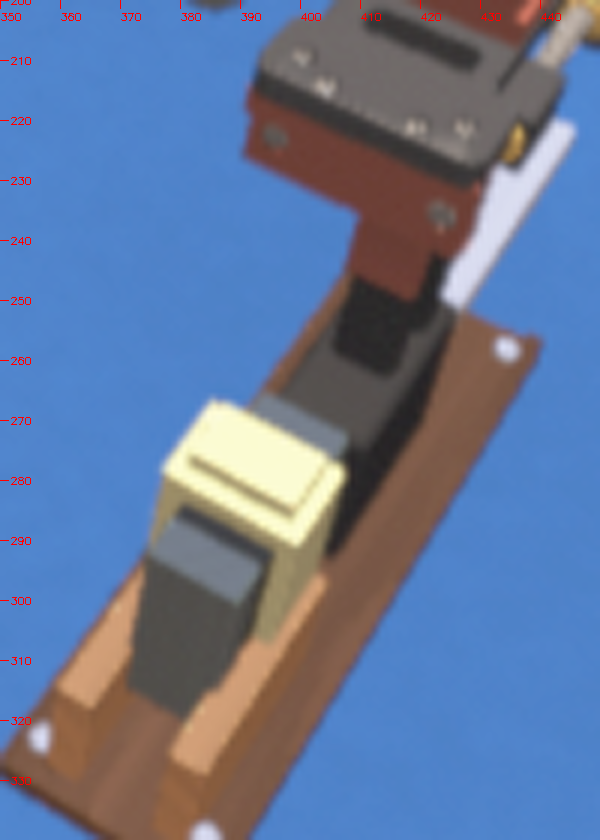

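Request:
drive_tool:
  rows: [0,0,0,0,0,0,8,0,0,0,0,0,0,8,0,0,0,0,0,0,8,0,0,0,0,0,0,8,0,0,0,0,0,0,8,0,0,0,0,0,0,8,0,0,0,0,0,0,8,0,0,0,0,0,0,8]

```text
time: 21.63
position: [0.5676, -0.1156, 0.1076]
ee_rot: [0.704, 0.072, -0.071, -0.703]
contact_force: [-0.4, 0.0, -0.0]
opening: 0.0797
```

Request:
drive_tool:
  rows: [0,0,0,0,0,0,3,0,0,0,0,0,0,3,0,0,0,0,0,0,3,0,0,0,0,0,0,3,0,0,0,0,0,0,3,0,0,0,0,0,0,3,0,0,0,0,0,0,3,0,0,0,0,0,0,3,0,0,0,0,0,0,3,0,0,0,0,0,0,3]

```text
time: 22.47
position: [0.565, -0.1157, 0.1071]
ee_rot: [-0.703, -0.07, 0.073, 0.704]
contact_force: [-6.7, -1.6, 6.5]
opening: 0.0381
```

```bash
python3 -c "
from cl import *
s=st();print(inv(s['position']),RC.T@s['contact_force'][:2])
show('y2',{'side':(350,200,450,340,6)})
"
```

```text
t22.47 [ 0.565  -0.1157  0.1071] az 11.61 ydir [-0.004 -0.    -1.   ] F [-6.74 -1.63  6.48] open 0.0381 j [-0.22  0.5   1.8  -0.    0.85 -0.42]
[[-10.5  -0. ]] [6.92946768 0.23719242]
```

View pics/y2_side.png

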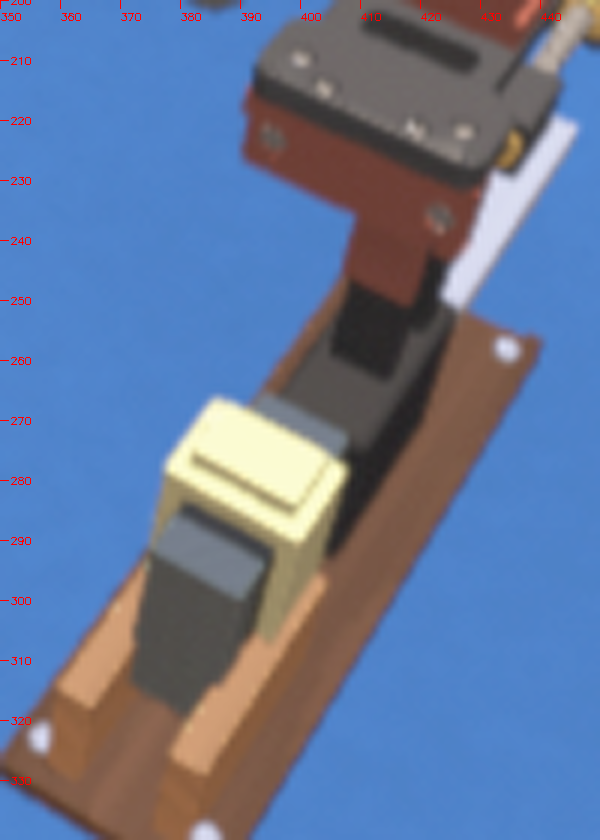

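Request:
drive_tool:
  rows: [0,0,0,0,0,0,3,0,0,0,0,0,0,3,0,0,0,0,0,0,3,0,0,0,0,0,0,3,0,0,0,0,0,0,3,0,0,0,0,0,0,3]
  squeeze: 12.5

```text
time: 23.02
position: [0.5654, -0.1157, 0.1071]
ee_rot: [-0.703, -0.07, 0.073, 0.704]
contact_force: [-5.3, -1.2, 4.8]
opening: 0.0371
```

Request:
drive_tool:
  rows: [0,0,0,0,0,0,3,0,0,0,0,0,0,3]

```text
time: 23.18
position: [0.5654, -0.1157, 0.1071]
ee_rot: [-0.703, -0.07, 0.073, 0.704]
contact_force: [-6.2, -1.7, 4.6]
opening: 0.0369
```

Request:
drive_tool:
  rows: [0,0,0,0,0,0,8,0,0,0,0,0,0,8,0,0,0,0,0,0,8,0,0,0,0,0,0,8,0,0,0,0,0,0,8,0,0,0,0,0,0,8,0,0,0,0,0,0,8,0,0,0,0,0,0,8]

```text
time: 23.85
position: [0.5675, -0.1156, 0.1075]
ee_rot: [0.704, 0.072, -0.071, -0.703]
contact_force: [-0.2, -0.1, -1.2]
opening: 0.0799
```

Request:
drive_tool:
  rows: [0,0,0,0,0,0,3,0,0,0,0,0,0,3,0,0,0,0,0,0,3,0,0,0,0,0,0,3,0,0,0,0,0,0,3,0,0,0,0,0,0,3,0,0,0,0,0,0,3,0,0,0,0,0,0,3,0,0,0,0,0,0,3,0,0,0,0,0,0,3,0,0,0,0,0,0,3]
  squeeze: 12.5

```text
time: 24.77
position: [0.5631, -0.1159, 0.1069]
ee_rot: [-0.703, -0.069, 0.075, 0.704]
contact_force: [-11.7, -3.8, 9.3]
opening: 0.0412
```

```bash
python3 -c "
from cl import *
s=st();print(inv(s['position']),RC.T@s['contact_force'][:2])
show('y3',{'side':(350,200,450,340,6)})
"
```

```text
t24.77 [ 0.5631 -0.1159  0.1069] az 11.63 ydir [-0.008 -0.    -1.   ] F [-11.69  -3.85   9.25] open 0.0412 j [-0.22  0.5   1.81 -0.    0.85 -0.42]
[[-8.6 -0.2]] [12.22149468  1.42069464]
```

View pics/y3_side.png

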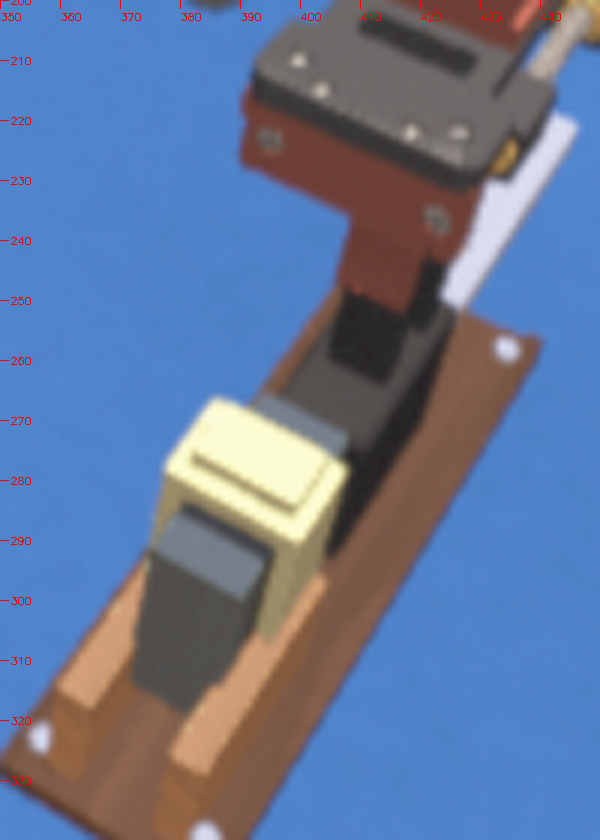

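Request:
drive_tool:
  rows: [0,0,0,0,0,0,3,0,0,0,0,0,0,3,0,0,0,0,0,0,3,0,0,0,0,0,0,3]

```text
time: 25.15
position: [0.5631, -0.1159, 0.1069]
ee_rot: [-0.703, -0.069, 0.075, 0.704]
contact_force: [-12.1, -4.1, 8.6]
opening: 0.0419
```

Request:
drive_tool:
  rows: [0,0,0,0,0,0,8,0,0,0,0,0,0,8,0,0,0,0,0,0,8,0,0,0,0,0,0,8,0,0,0,0,0,0,8,0,0,0,0,0,0,8,0,0,0,0,0,0,8,0,0,0.5,0,0,0,8,0,0,1,0,0,0,8,0,0,1.5,0,0,0,8,0,0,2,0,0,0,8,0,0,2,0,0,0,8]

```text
time: 26.15
position: [0.5672, -0.1155, 0.1789]
ee_rot: [0.704, 0.071, -0.071, -0.703]
contact_force: [0.9, -0.2, 0.9]
opening: 0.0801
```

Request:
drive_tool:
  rows: [0,0,2,0,0,0,8,0,0,2,0,0,0,8,0,0,2,0,0,0,8,0,2,1,0,0,0,8,0,3,0,0,0,0,8,0,3,0,0,0,0,8,0,3,0,0,0,0,8,0,3,0,0,0,0,8,0,2,0,0,0,0,8,0,1,0,0,0,0,8,0,0,0,0,0,0,8,0,0,0,0,0,0,8]

```text
time: 27.15
position: [0.5672, 0.0542, 0.2479]
ee_rot: [0.704, 0.072, -0.072, -0.703]
contact_force: [0.1, -1.1, 0.3]
opening: 0.0797
```

```bash
python3 -c "
from cl import *
s=st()
show('z',{'side':(340,200,460,340,5),'top':(370,120,470,270,5)})
"
```

```text
t27.15 [0.5672 0.0542 0.2479] az 11.64 ydir [ 0.001 -0.    -1.   ] F [ 0.1  -1.1   0.27] open 0.0797 j [ 0.07  0.3   1.72 -0.    1.12 -0.13]
```

View pics/z_side.png

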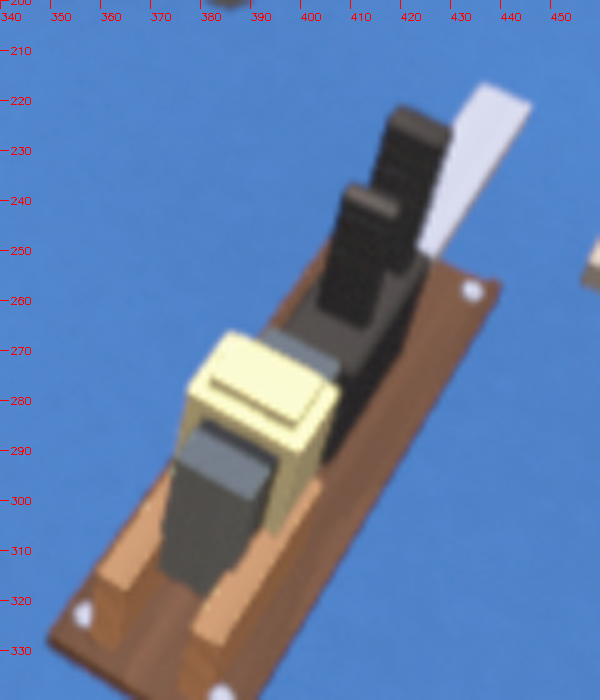

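View pics/z_top.png

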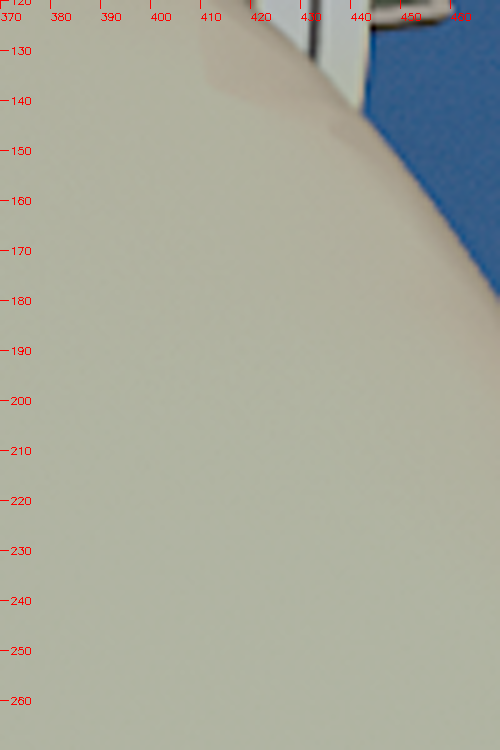

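```bash
cp pics/z_side_raw.png pics/zs.png
```

```text
(no output)
```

View pics/zs.png

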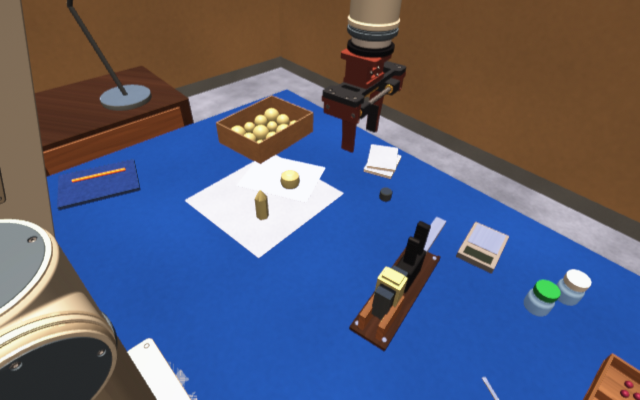

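```bash
python3 -c "
from cl import *
print(inv(cast('side',[(377.5,277),(400,290),(408,278.3)],.107)))
hand_in();print('ok')
"
```

```text
[[103.8 -22.8]
 [105.   21.6]
 [ 74.   22. ]]
the job is handed in; nothing more can be done
ok
```

The crystal is clamped upright on the rest with its broad faces to the jaws. The arm has let go of everything and is clear of the clamp, and the job is handed in at about 27 s.

**How it went:** I gripped the crystal across its narrow faces at 44 mm and set it down on the rest between the jaws. Then I pumped the trigger, letting it spring back each time. The first five squeezes went home. The sixth stalled short of home at 10 N, then again at 12.5 N. The seventh stalled well short of home at about 12.5 N measured push, which is inside the 11 to 14 N firm range, so I stopped there.

**Last checks:**
- **Crystal:** the side view shows it upright and square to the jaws, with its width running from about -22.8 to +21.6 mm, so it is centred to within 1 mm. Its broad faces measure about 74 and 104.5 mm along the clamp. The fixed jaw's face is at 76 mm, so it sits against that jaw within measuring error.
- **Clamp and stones:** the trigger has sprung right back, and the nodule and the point look unmoved. I could not confirm this from the top camera, because the arm hid the clamp in the last picture.

**Disagreements:**
- **Tool height:** the reported tool height disagreed with the pictures. The fingertips looked about 33 mm higher than the stated geometry gives. A first gentle close, made at the stated height, met nothing above the crystal. I worked from the pictures after that, and the contacts on the papers and on the rest fitted.
- **Trigger squeezes:** one finger also lightly touched the fixed handle on most of them, so the measured force read low until the last stall.

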